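# Knock a stuck insert out of a stylus-guard mould

## Task

The dark insert has stuck in its aluminium mould frame. Take the mallet and work the insert down with light taps of its face on the screws at its two ends, turn and turn about, easing off as soon as an end binds, until the insert drops free onto the felt pad below; do not strike the frame or push the insert with the gripper. Then stand the mallet back on the cork mat, on its face as you found it, and leave the headshell, the stylus guard and the hex driver lying where they are.

Things in the scene. Friction and masses are not known exactly. Their poses are not given: they have to be found in the camera images.
- mould: aluminium mould frame, 96 (x) by 150 (y) by 40 mm, fixed back side up on two steel parallels over a felt pad. Origin: on the table under its middle, z up. Upper face 66 mm, underside 26 mm, felt 6 mm above the origin. A greased opening, 31.4 mm (x) by 79 (top) to 85 mm (bottom) (y), goes through; a sprung brass plunger in each end wall (+y, -y) grips the insert until that end is down about 17 mm.
- insert: dark insert stuck in the frame, 64 mm tall: lower 38 mm 30 (x) by 84 mm (y) at the foot, tapering to 79 mm; the rest 26 by 72 mm, flat on top, with a steel button-head screw near each end. It leaves downwards. Origin: centre of its underside; axes as the frame's. It starts 28.5 to 30 mm above the frame's origin; freed, it drops to the felt, at about 6 mm. More than 20 N bruises it.
- insert_l (a point): foot of the screw near the insert's +y end, on its top: 31 mm from the middle, 64 mm above the insert's origin. Its domed steel head (13 mm across) is the spot to strike; its top stands 6 to 20 mm above this point, different at each end and each time, and stays so. Pushed, this end gives at about 11 to 14 N while the other stays as a pivot. Midway between the screws it needs more than 20 N.
- insert_r (a point): foot of the like screw near the -y end, 31 mm from the middle. Either end, when pushed, soon sets the insert askew so that it binds hard, and only the other end will go on: after 1 to 2 mm at first, as the taper is tight, later after 5 to 10 mm. Meeting or driving the insert faster than about 25 mm/s, or pressing on once it binds, can exceed 20 N.
- mallet: small mallet, 0.27 kg, standing on one face with its handle level. Head: round bar 30 mm in diameter, 80 mm long, white nylon faces, axis upright (the body's z). Origin: centre of the lower face. The pale wooden handle, 15 mm wide and 20 mm deep, runs from the head along the body's -x, its axis 40 mm above the lower face, its end 139 mm from the head's axis.
- mallet_grip (a point): middle of the handle's section, 34 mm along the handle (-x of the mallet) from the head's axis and 40 mm above the lower face: a place to grip it across its 15 mm width
- mat: cork mat 200 mm (x) by 160 mm (y), 4 mm thick, fixed. Origin: centre of its underside, on the table; its top is 4 mm above that
- headshell: chrome headshell about 90 mm long and 14 mm high, bystander; origin at its underside
- guard: blue hard silicone stylus guard 27 by 18 by 14 mm, bystander; origin at its underside
- driver: short hex driver with a red handle, 90 mm long and 18 mm thick, lying, bystander; origin below its middle
Not all that is in view belongs to the job. What is meant by the insert is not yellow, and is the smaller of those in its own colour.

How it is judged (in metres and radians):
On the way, in this order (a step that is already met when the one before it is completed fails the run):
1. the mallet is picked up, its lower face at least 40 mm above the table (height (world z) of mallet above 0.04 m), for 0.2 s.
2. the insert, struck with the mallet, drops free onto the felt (z of insert in the frame of mould below 0.0095 m), for 0.2 s.
At the end, for the whole second after the job is handed in: The insert rests on the felt (origin under 9.5 mm above the frame's, within 6 mm sideways, tilt under 0.08 rad), the mallet stands on a face on the cork mat (face centre within the mat, upright within 0.1 rad); both at rest, mallet released, headshell, guard, driver moved under 15 mm (z of insert in the frame of mould below 0.0095 m and horizontal distance between insert and mould below 0.006 m and angle between insert's own z axis and vertical below 0.08 rad and linear speed of each of insert, mallet below 0.02 m/s and x of mallet in the frame of mat between -0.1 and 0.1 m and y of mallet in the frame of mat between -0.08 and 0.08 m and z of mallet in the frame of mat between 0.001 and 0.008 m and angle between mallet's own z axis and vertical below 0.1 rad); the robot touches nothing.
It fails at once if the insert is struck or pushed by the mallet with more than 20 N (contact force between mallet and insert above 20 N).
It fails at once if the gripper or arm pushes the insert (more than 1 N) (contact force between any of the fingers, the arm and insert above 1 N).
It fails at once if the mallet strikes the frame with more than 4 N (contact force between mallet and mould above 4 N).
It fails at once if the headshell, the guard or the driver is moved by more than 15 mm (distance of any of headshell, guard, driver from where it was at the start of the episode above 0.015 m).
It also fails if it takes over 72 s, if anything falls off the work surface, if the arm or the gripper's body presses on something with over 40 N, if the wrist force passes 120 N, or if a joint passes its speed limit or range.

## Robot

A 6-joint arm with a two-finger parallel gripper is mounted at the origin on the work surface. World frame = base frame: x ahead of the robot, y to its left, z up, the work surface at z = 0. Lengths are in mm, angles in rad, forces in N, time in s.
With the tool pointing down it reaches from about 350 to 975 mm from the base axis. Payload 7.1 kg.
Tool frame: the origin (TCP) lies midway between the tips of the shut fingers; the grasp point (between the pads) lies 19 mm behind it; z points along the fingers, y is the line along which they close (so a half turn about z gives the same grasp; the last joint's range is limited). The gripper opens to 88 mm and grips with 3 to 60 N. Pads are 20 mm wide; open, the fingers measure 115 mm over their backs; the gripper's body (75 mm by 178 mm) begins 61 mm behind the grasp point.
Start: joints at [1.094, 0.423, 1.63, -0, 1.089, -0.019], TCP at [276.202, 560.64, 222.675] pointing down, gripper open.
Joint ranges: [-3, 3], [-0.9, 2.11], [0.09, 2.58], [-1.31, 4.45], [0.11, 2.69], [-2.54, 2.54]. Speed limits (rad/s): [2.39, 2.39, 3.01, 3.14, 3.14, 3.14].

## Interface

Orientations are given as a rotation vector (axis times angle).
In Python, from workcell import ctrl gives the robot as it stands.
- The arm moves only by the shell command python3 -m inch 'ROWS' [OPENING]. ROWS is JSON, a list of rows, each an object with "xyz": the shift along the tool's x, y, z in mm, a list of three; "rot": the turn, a rotation vector about the tool's x, y, z in rad, a list of three. In form: [{"xyz": [dx, dy, dz], "rot": [ax, ay, az]}, ...]. A call has 1 to 12 rows; each row is the pose to reach, as a shift and turn from the pose commanded when the call began, along the tool's axes at that moment; what a row does not reach only later rows make up. A row lasts 1/12 s, in which the tool goes at most 41.7 mm and 7.16 degrees, less where a joint would pass 70% of its speed; a pose out of reach is approached as far as the arm can. A call with a gripper value outside its range is refused whole. OPENING is the closure in counts, from 0 (fully open) to 255 (shut), set as the call begins (- or left out, the last holds). The fingers move at their own pace and stop on an object; the grip force is fixed at half the most. Time passes only in rows, so rows that repeat a pose let the fingers close. It gives the time, the measured TCP pose, the force, the opening and the grip force at its end, in the units of the state.
- ctrl.get_obs(): the state, without advancing time (a new reading comes with each control period).
- ctrl.get_image(name): name is "side" or "top" or "wrist"; returns the picture (480x640x3 uint8, red, green, blue); there is no depth.
- ctrl.camera_model(name): a dict with "fx", "fy", "cx", "cy" (pixels), "position" and "attitude" of the camera in the world. Camera axes: x right, y up, looking along -z (the intrinsics and any distortion apply to the point x, -y, -z); pixel columns grow to the right and rows downward; lengths in mm; the calibration is good to about 2 mm. A picture is of the moment at which its call begins: read the wrist's pose just before it. camera_model takes no time and is no camera call; for the wrist camera it gives the pose at the moment of the call.
- ctrl.close_job(): hands the job in; it is judged then, once.
The state is a dict: "t": time; "qpos": joint angles; "qvel": joint speeds; "joint_torque": joint torques, N m; "ee_pos": TCP position; "orientation": TCP orientation; "ft_force": force on the tool from outside, world axes, zero at the start; "moment": the same for the moment, N m; "width": finger opening in mm; "grasp_force": force on a finger pad.
Only numpy, scipy, OpenCV 4.12 (cv2) and the standard library are available. Lean on these libraries where they do the work, as an engineer would, in place of code of your own. Each camera call takes 0.05 s, during which the arm holds its last target. There are 200 camera calls.

## Working session

There is one attempt and no reset: what is moved stays moved. The work goes in short steps, Python scripts to look and compute and a shell command to move; the robot and the scene stay as the last step left them, time stands still between calls to the robot, and variables do not carry over. Pictures are saved under pics/ and viewed, at most 10 in all, crops included, and the job is handed in when it is done.

```bash
mkdir -p pics; ls
cat > h.py <<'E'
import numpy as np,cv2
from scipy.spatial.transform import Rotation as R
from workcell import ctrl
def snap(n,f):
    m=ctrl.camera_model(n);im=ctrl.get_image(n);cv2.imwrite(f'pics/{f}.png',cv2.cvtColor(im,cv2.COLOR_RGB2BGR));
    import pickle;pickle.dump(m,open(f'pics/{f}.pkl','wb'));return im,m
def rot(m):
    a=np.array(m['attitude'],float)
    return a if a.shape==(3,3) else (R.from_rotvec(a).as_matrix() if a.size==3 else None)
def ray(m,u,v):
    d=m.get('distortion');
    p=np.array([(u-m['cx'])/m['fx'],-(v-m['cy'])/m['fy'],-1.]);return rot(m)@p
def at(m,u,v,z):
    c=np.array(m['position'],float);d=ray(m,u,v);return c+d*(z-c[2])/d[2]
def proj(m,P):
    q=rot(m).T@(np.array(P,float)-np.array(m['position']));return m['cx']+m['fx']*q[0]/-q[2],m['cy']+m['fy']*q[1]/q[2]
E
python3 - <<'E'
from h import *
print(ctrl.get_obs())
for n in('top','side'):
    im,m=snap(n,n+'0');print(m)
E
```

```text
pics
{'t': 0.0, 'qpos': array([ 1.09396547e+00,  4.23819480e-01,  1.63071471e+00, -1.47233376e-05,
        1.08855695e+00, -1.90218845e-02]), 'qvel': array([ 0.0010985 ,  0.00021059, -0.00036982, -0.00105324,  0.00084989,
        0.00120277]), 'joint_torque': array([ 1.49385978e-03, -5.44629157e+01, -2.73659635e+01,  6.45192456e-02,
        2.29153008e-02, -1.32943328e-04]), 'ee_pos': array([275.97591205, 560.14590972, 221.90531121]), 'orientation': array([-7.12769830e-01, -3.05930179e+00,  2.28660680e-03]), 'ft_force': array([ 0.28361983,  0.92526325, -0.67573112]), 'moment': array([-0.04437717, -0.0025459 , -0.00523708]), 'grasp_force': 0.0, 'width': 87.22470751265581}
{'fx': 470.64509321238074, 'fy': 470.64509321238074, 'cx': 314.3523261007645, 'cy': 243.55842698433372, 'position': array([426.96881575, -40.5347594 , 853.50454807]), 'attitude': array([ 0.13222002, -0.12327005, -1.53912147])}
{'fx': 545.2438532437576, 'fy': 545.2438532437576, 'cx': 320.66030824515224, 'cy': 239.45535495883132, 'position': array([ 480.79067218, -729.9196782 ,  830.92755192]), 'attitude': array([ 0.74617429, -0.04159266, -0.05541732])}
```

View pics/top0.png

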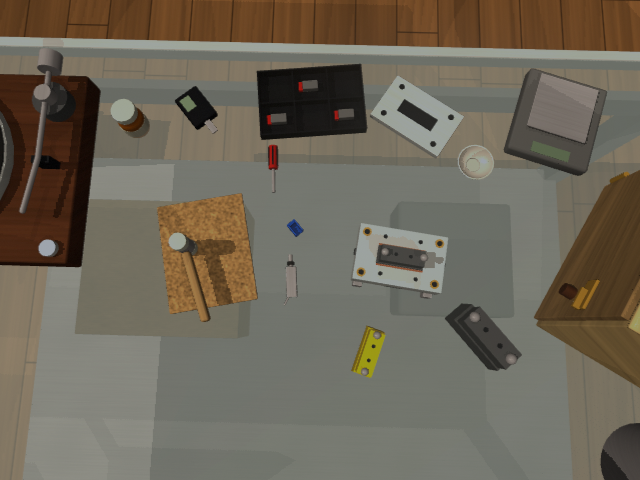

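View pics/side0.png

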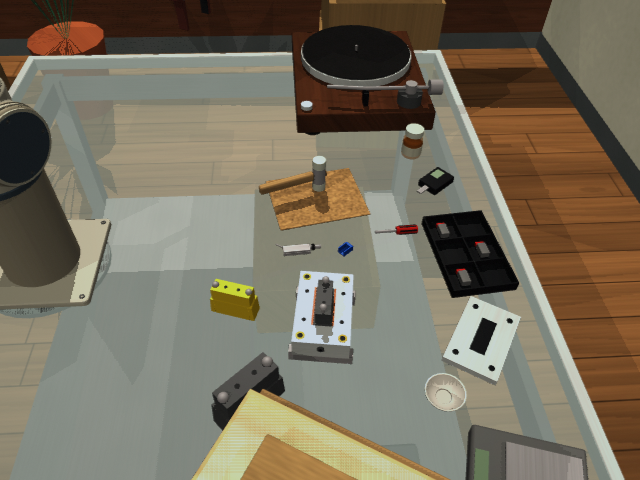

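Top view: the insert candidates are the dark one in the frame (402,257), the yellow one (369,352) and a larger dark one (484,337). I choose the one in the frame. The mallet head is at (180,242) and its handle end at (206,320). The headshell is at (291,280), the guard at (295,228), the driver at (273,165). Next, a close crop.

Run:
```python
import cv2,numpy as np
t=cv2.imread('pics/top0.png');s=cv2.imread('pics/side0.png')
def c(i,x,y,w=100,h=75): return cv2.resize(i[y:y+h,x:x+w],(400,300),interpolation=cv2.INTER_CUBIC)
cv2.imwrite('pics/m.png',np.vstack([np.hstack([c(t,350,220),c(s,275,265,)]),np.hstack([c(t,150,190,120,90) if 0 else cv2.resize(t[190:340,100:300],(400,300)),c(s,255,150)])]))
```

```text
(no output)
```

View pics/m.png

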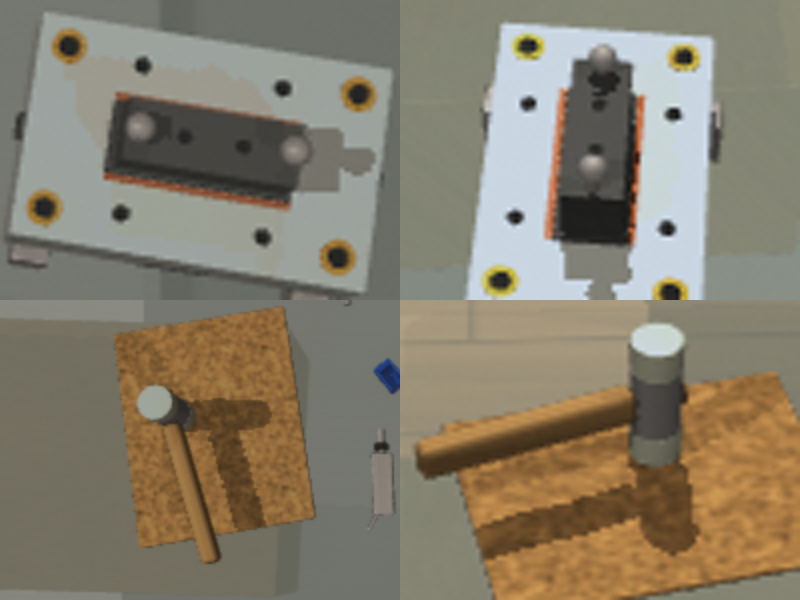

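The crop confirms the dark insert sits in the greased (orange-lipped) opening, with two screw heads. Top view: (385.3,251.8) and (423.8,257.5). Side view: far screw (325.5,279.2), near screw (323,306.5). Mallet top face: top (178.5,242), side (319.2,160).

Run:
```python
from h import *
import pickle
t=pickle.load(open('pics/top0.pkl','rb'));s=pickle.load(open('pics/side0.pkl','rb'))
def tri(a,b):
    c1,c2=np.array(t['position']),np.array(s['position']);d1,d2=ray(t,*a),ray(s,*b)
    k=np.linalg.lstsq(np.c_[d1,-d2],c2-c1,rcond=None)[0]
    return ((c1+k[0]*d1+c2+k[1]*d2)/2).round(1),np.linalg.norm(c1+k[0]*d1-c2-k[1]*d2).round(1)
print('L',tri((385.3,251.8),(325.5,279.2)),'R',tri((423.8,257.5),(323,306.5)),'mal',tri((178.5,242),(319.2,160)))
c=np.array([at(t,*p,66) for p in((361.2,223),(448,237.5),(441.3,293),(352.5,278.7))]);print(c.round(1),c.mean(0))
for i in range(4):print(np.linalg.norm(c[i]-c[i-1]).round(1))
m=at(t,178.5,242,84);e=at(t,204,317.5,50);print(m,e,np.linalg.norm((m-e)[:2]),np.degrees(np.arctan2(*(m-e)[[1,0]])))
mm=np.array([at(t,*p,4) for p in((157,207),(242,194.5),(257,299),(169.5,313))]);print(mm.round(1),mm.mean(0))
for n,p in dict(gu=(295,228),hs=(291,280),dr=(273,165)).items():print(n,at(t,*p,8).round(1))
o=ctrl.get_obs();print(R.from_rotvec(o['orientation']).as_matrix().round(3))
w=ctrl.camera_model('wrist');print(w['fx'],w['cx'],w['cy'],R.from_rotvec(o['orientation']).as_matrix().T@(w['position']-o['ee_pos']))
```

```text
L (array([ 540.4, -149.3,  101.5]), np.float64(0.3)) R (array([ 531.9, -210. ,  107.1]), np.float64(0.5)) mal (array([550.6, 190.7,  85.7]), np.float64(1.5))
[[ 594.4 -113.1   66. ]
 [ 573.3 -260.7   66. ]
 [ 479.1 -247.9   66. ]
 [ 498.8  -99.7   66. ]] [ 536.40771919 -180.35904619   66.        ]
96.6
149.1
95.1
149.5
[550.06780292 191.13263428  84.        ] [427.68692144 148.58157004  50.        ] 129.56725365386146 19.172242323732885
[[627.5 260.1   4. ]
 [655.7 103.6   4. ]
 [463.2  66.4   4. ]
 [433.9 221.6   4. ]] [545.07098405 162.93760043   4.        ]
gu [594.1   2.5   8. ]
hs [498.7   6.4   8. ]
dr [713.1  47.9   8. ]
[[-0.897  0.442 -0.001]
 [ 0.442  0.897 -0.001]
 [ 0.    -0.001 -1.   ]]
398.18329741579925 316.57787276644865 238.2708166580806 [  65.66481468    0.28078167 -161.93395154]
```

```bash
cat > go.py <<'E'
# print tool-axis shift/turn to reach world TCP x y z with tool x at yaw deg, pointing down
import sys;from h import *
x,y,z,yaw=map(float,sys.argv[1:5]);o=ctrl.get_obs();M=R.from_rotvec(o['orientation']).as_matrix()
a=np.radians(yaw);X=np.array([np.cos(a),np.sin(a),0]);Z=np.array([0,0,-1.]);D=np.c_[X,np.cross(Z,X),Z]
print('t',o['t'].__round__(2),'pos',o['ee_pos'].round(1),'F',o['ft_force'].round(1),'w',round(o['width'],1))
print('xyz',(M.T@(np.array([x,y,z])-o['ee_pos'])).round(1),'rot',R.from_matrix(M.T@D).as_rotvec().round(3))
E
python3 go.py 518 180 150 199.2
```

```text
t 0.1 pos [276.  560.2 222. ] F [-0.3  0.4  0.6] w 87.8
xyz [-385.1 -234.    72.3] rot [-0.001 -0.001 -0.793]
```

```bash
python3 -m inch '[{"xyz":[-385,-234,72],"rot":[0,0,-0.79]},{"xyz":[-385,-234,72],"rot":[0,0,-0.79]},{"xyz":[-385,-234,72],"rot":[0,0,-0.79]},{"xyz":[-385,-234,72],"rot":[0,0,-0.79]},{"xyz":[-385,-234,72],"rot":[0,0,-0.79]},{"xyz":[-385,-234,72],"rot":[0,0,-0.79]},{"xyz":[-385,-234,72],"rot":[0,0,-0.79]},{"xyz":[-385,-234,72],"rot":[0,0,-0.79]},{"xyz":[-385,-234,72],"rot":[0,0,-0.79]},{"xyz":[-385,-234,72],"rot":[0,0,-0.79]},{"xyz":[-385,-234,72],"rot":[0,0,-0.79]},{"xyz":[-385,-234,72],"rot":[0,0,-0.79]}]' 0; python3 go.py 518 180 150 199.2; python3 -c "
from h import *
im,m=snap('wrist','w1');print(m['position'],[proj(m,p) for p in((518,180,44),(550,191,84))])"
```

```text
t: 1.1
ee_pos: [520.0, 176.2, 149.6]
orientation: [0.514, -3.099, 0.002]
ft_force: [-0.1, 0.3, 0.0]
width: 87.9
grasp_force: 0.0
t 1.1 pos [520.  176.2 149.6] F [-0.1  0.3  0. ] w 87.9
xyz [ 0.7  4.3 -0.4] rot [-0.001 -0.001 -0.006]
[458.0581561  155.54624253 311.62609225] [(np.float64(322.80303331964427), np.float64(235.6561144622889)), (np.float64(323.6229854151555), np.float64(304.47540997785507))]
```

View pics/w1.png

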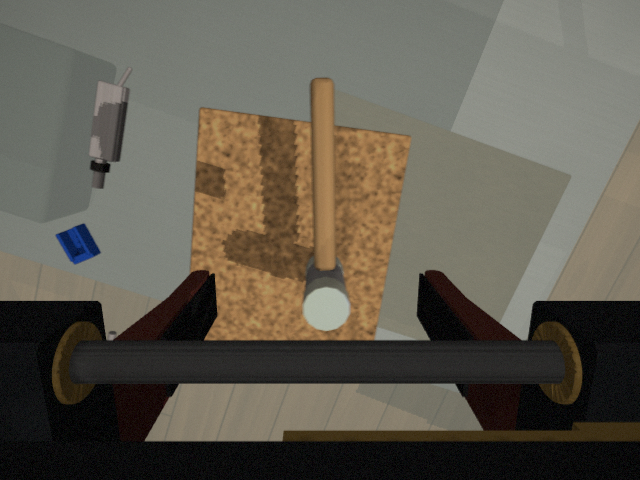

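Wrist view: head top at (326,308), predicted (323.6,304.5). Handle end at (322,80), handle base at (326,262). That agrees within 2 mm. I'll refine the axis and descend.

Run:
```python
from h import *
import pickle;m=pickle.load(open('pics/w1.pkl','rb'))
h=at(m,326,308,84);a=at(m,325.5,255,50);b=at(m,322,90,50);d=(b-a)/np.linalg.norm(b-a);print(h,a,b,np.degrees(np.arctan2(d[1],d[0])))
print(h+34*d, 'end',at(m,321.5,78,47),np.linalg.norm((at(m,321.5,78,47)-h)[:2]))
```

```text
[551.73206975 193.14670006  84.        ] [528.93108242 185.63559522  50.        ] [429.03466158 148.71486597  50.        ] -159.71618602500718
[519.84051494 181.35989679  84.        ] end [422.14021689 146.04857067  47.        ] 137.88503225914044
```

```bash
python3 -m inch '[{"xyz":[-1,4.7,40],"rot":[0,0,-0.015]},{"xyz":[-1,4.7,80],"rot":[0,0,-0.015]},{"xyz":[-1,4.7,110],"rot":[0,0,-0.015]},{"xyz":[-1,4.7,125],"rot":[0,0,-0.015]},{"xyz":[-1,4.7,125],"rot":[0,0,-0.015]}]' 0; python3 -m inch '[{"xyz":[0,0,0],"rot":[0,0,0]},{"xyz":[0,0,0],"rot":[0,0,0]},{"xyz":[0,0,0],"rot":[0,0,0]},{"xyz":[0,0,0],"rot":[0,0,0]},{"xyz":[0,0,0],"rot":[0,0,0]},{"xyz":[0,0,0],"rot":[0,0,0]},{"xyz":[0,0,0],"rot":[0,0,0]},{"xyz":[0,0,0],"rot":[0,0,0]},{"xyz":[0,0,0],"rot":[0,0,0]}]' 255
```

```text
t: 1.57
ee_pos: [514.2, 185.6, 22.3]
orientation: [0.543, -3.087, 0.001]
ft_force: [-0.1, -0.3, -0.8]
width: 88.0
grasp_force: 0.0
t: 2.32
ee_pos: [517.6, 185.3, 25.8]
orientation: [-0.542, 3.094, 0.0]
ft_force: [0.6, -0.3, 0.1]
width: 31.2
grasp_force: 0.0
```

```bash
python3 -m inch '[{"xyz":[0,-4.5,0.5],"rot":[0,0,0]},{"xyz":[0,-4.5,0.5],"rot":[0,0,0]},{"xyz":[0,-4.5,0.5],"rot":[0,0,0]},{"xyz":[0,-4.5,0.5],"rot":[0,0,0]},{"xyz":[0,-4.5,0.5],"rot":[0,0,0]},{"xyz":[0,-4.5,0.5],"rot":[0,0,0]}]' 255; python3 go.py 518 180 220 199.2
```

```text
t: 2.82
ee_pos: [518.9, 181.0, 25.0]
orientation: [0.543, -3.094, 0.0]
ft_force: [0.1, -0.7, -1.5]
width: 14.6
grasp_force: 30.0
t 2.82 pos [518.9 181.   25. ] F [ 0.1 -0.7 -1.5] w 14.6
xyz [   1.3   -0.6 -195. ] rot [-0.    -0.     0.012]
```

```bash
python3 -m inch '[{"xyz":[0,0,-15],"rot":[0,0,0]},{"xyz":[0,0,-45],"rot":[0,0,0]},{"xyz":[0,0,-80],"rot":[0,0,0]},{"xyz":[0,0,-115],"rot":[0,0,0]},{"xyz":[0,0,-145],"rot":[0,0,0]},{"xyz":[0,0,-165],"rot":[0,0,0]},{"xyz":[0,0,-175],"rot":[0,0,0]},{"xyz":[0,0,-175],"rot":[0,0,0]}]' 255; python3 go.py 506 -144.4 160 172
```

```text
t: 3.48
ee_pos: [520.1, 181.6, 202.2]
orientation: [-0.542, 3.091, 0.001]
ft_force: [1.6, 0.2, -3.0]
width: 15.0
grasp_force: 30.0
t 3.48 pos [520.1 181.6 202.2] F [ 1.6  0.2 -3. ] w 15.0
xyz [ 124.4 -301.7   41.7] rot [0.001 0.004 0.487]
```

```bash
python3 -m inch '[{"xyz":[8,-19,0],"rot":[0,0,0.05]},{"xyz":[20,-49,0],"rot":[0,0,0.12]},{"xyz":[35,-85,0],"rot":[0,0,0.19]},{"xyz":[50,-121,0],"rot":[0,0,0.26]},{"xyz":[65,-157,0],"rot":[0,0,0.33]},{"xyz":[80,-193,5],"rot":[0,0,0.4]},{"xyz":[95,-229,10],"rot":[0,0,0.46]},{"xyz":[108,-261,20],"rot":[0,0,0.49]},{"xyz":[118,-286,30],"rot":[0,0,0.49]},{"xyz":[124,-300,38],"rot":[0,0,0.49]},{"xyz":[124,-301.5,41],"rot":[0,0,0.49]},{"xyz":[124,-301.5,41],"rot":[0,0,0.49]}]';  python3 -m inch '[{"xyz":[0,0,0],"rot":[0,0,0]},{"xyz":[0,0,0],"rot":[0,0,0]},{"xyz":[0,0,0],"rot":[0,0,0]}]'; python3 go.py 506 -144.4 160 172
python3 - <<'E'
from h import *
out=[]
for n in('top','side','wrist'):
    im,m=snap(n,n+'2');i=cv2.imread(f'pics/{n}2.png')
    u,v=proj(m,(538,-165,115)) if n!='wrist' else (320,330);x=int(np.clip(u-100,0,440));y=int(np.clip(v-75,0,330))
    print(n,x,y);out.append(cv2.resize(i[y:y+150,x:x+200],(400,300),interpolation=cv2.INTER_CUBIC))
out.append(cv2.resize(cv2.imread('pics/wrist2.png'),(400,300)))
cv2.imwrite('pics/m2.png',np.vstack([np.hstack(out[:2]),np.hstack(out[2:])]))
E
```

```text
t: 4.48
ee_pos: [503.4, -144.7, 156.7]
orientation: [-0.227, -3.129, -0.002]
ft_force: [-0.8, -0.6, -2.3]
width: 14.8
grasp_force: 30.0
t: 4.73
ee_pos: [505.3, -143.5, 159.3]
orientation: [0.222, 3.134, 0.0]
ft_force: [0.3, 0.2, -2.3]
width: 14.8
grasp_force: 30.0
t 4.73 pos [ 505.3 -143.5  159.3] F [ 0.3  0.2 -2.3] w 14.8
xyz [-0.8 -0.8 -0.7] rot [ 0.     0.    -0.002]
top 296 177
side 225 206
wrist 220 255
```

View pics/m2.png

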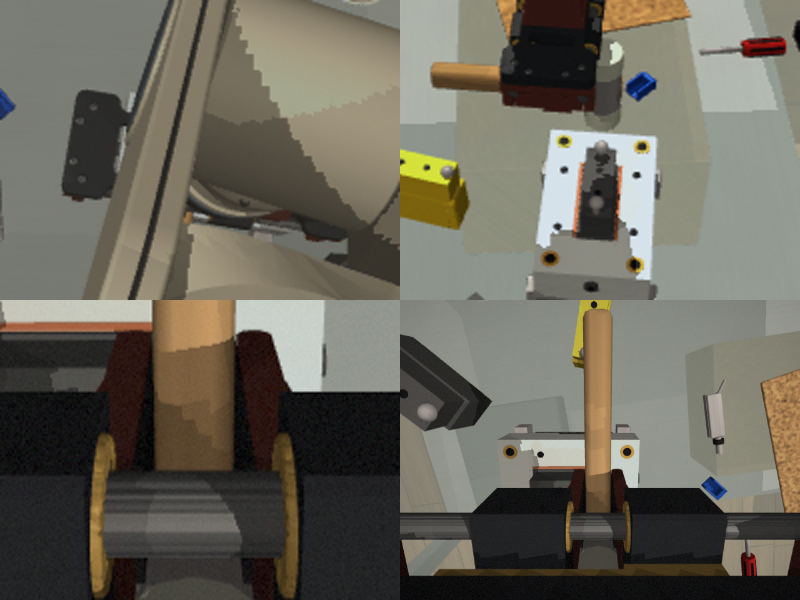

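Side view: the mallet hangs upright just behind and above the far (L) screw, with the handle held square and no slip seen in the wrist view. I'll approach slowly, with a force check between the typed moves.

```bash
cat > chk.py <<'E'
# exit 0 while contact force (weight removed) is below limit
import sys;from workcell import ctrl
o=ctrl.get_obs();f=o['ft_force'][2]+2.5;print('t %.2f z %.1f F %.1f mom %s'%(o['t'],o['ee_pos'][2],f,o['moment'].round(2)),flush=True);sys.exit(f>float(sys.argv[1]))
E
python3 -m inch '[{"xyz":[-0.8,-0.8,6],"rot":[0,0,0]},{"xyz":[-0.8,-0.8,14],"rot":[0,0,0]},{"xyz":[-0.8,-0.8,20],"rot":[0,0,0]},{"xyz":[-0.8,-0.8,22],"rot":[0,0,0]},{"xyz":[-0.8,-0.8,22],"rot":[0,0,0]},{"xyz":[-0.8,-0.8,22],"rot":[0,0,0]}]' >/dev/null; python3 chk.py 3 && python3 -m inch '[{"xyz":[0,0,1.2],"rot":[0,0,0]},{"xyz":[0,0,2.4],"rot":[0,0,0]},{"xyz":[0,0,3.6],"rot":[0,0,0]}]' >/dev/null && python3 chk.py 3 && python3 -m inch '[{"xyz":[0,0,1],"rot":[0,0,0]},{"xyz":[0,0,2],"rot":[0,0,0]}]' >/dev/null && python3 chk.py 3 && python3 -m inch '[{"xyz":[0,0,1],"rot":[0,0,0]},{"xyz":[0,0,2],"rot":[0,0,0]}]' >/dev/null && python3 chk.py 3 && python3 -m inch '[{"xyz":[0,0,1],"rot":[0,0,0]}]' >/dev/null && python3 chk.py 3 && python3 -m inch '[{"xyz":[0,0,1],"rot":[0,0,0]}]' >/dev/null && python3 chk.py 3 && python3 -m inch '[{"xyz":[0,0,1],"rot":[0,0,0]}]' >/dev/null && python3 chk.py 3 && python3 -m inch '[{"xyz":[0,0,1],"rot":[0,0,0]}]' >/dev/null && python3 chk.py 3; python3 go.py 506 -144.4 120 172
```

```text
t 5.38 z 136.8 F -0.1 mom [ 0.01  0.1  -0.02]
t 5.38 pos [ 505.5 -145.5  136.8] F [-0.7 -0.7 -2.6] w 14.5
xyz [-0.3  1.1 16.8] rot [ 0.    -0.001 -0.003]False
```

```bash
sed -i 's/sys.exit(f>float(sys.argv\[1\]))/sys.exit(int(f>float(sys.argv[1])))/' chk.py
python3 chk.py 3 && python3 -m inch '[{"xyz":[0,0.8,1.2],"rot":[0,0,0]},{"xyz":[0,0.8,2.4],"rot":[0,0,0]},{"xyz":[0,0.8,3.6],"rot":[0,0,0]}]' >/dev/null && python3 chk.py 3 && python3 -m inch '[{"xyz":[0,0,1],"rot":[0,0,0]},{"xyz":[0,0,2],"rot":[0,0,0]}]' >/dev/null && python3 chk.py 3 && python3 -m inch '[{"xyz":[0,0,1],"rot":[0,0,0]},{"xyz":[0,0,2],"rot":[0,0,0]}]' >/dev/null && python3 chk.py 3 && python3 -m inch '[{"xyz":[0,0,1],"rot":[0,0,0]}]' >/dev/null && python3 chk.py 3 && python3 -m inch '[{"xyz":[0,0,1],"rot":[0,0,0]}]' >/dev/null && python3 chk.py 3 && python3 -m inch '[{"xyz":[0,0,1],"rot":[0,0,0]}]' >/dev/null && python3 chk.py 3 && python3 -m inch '[{"xyz":[0,0,1],"rot":[0,0,0]}]' >/dev/null && python3 chk.py 3; python3 go.py 506 -144.4 120 172
```

```text
t 5.38 z 136.8 F -0.1 mom [ 0.01  0.1  -0.02]
t 5.63 z 133.7 F -0.4 mom [0.05 0.1  0.03]
t 5.80 z 131.6 F 0.2 mom [-0.02  0.04  0.03]
t 5.97 z 129.5 F -0.4 mom [ 0.    0.07 -0.01]
t 6.05 z 128.5 F -0.8 mom [0.03 0.09 0.02]
t 6.13 z 127.5 F -0.7 mom [0.01 0.06 0.01]
t 6.22 z 126.5 F 1.4 mom [0.08 0.03 0.06]
t 6.30 z 125.9 F 6.8 mom [0.16 0.1  0.02]
t 6.3 pos [ 506.2 -144.8  125.9] F [-1.3  0.4  4.3] w 14.8
xyz [0.2 0.4 5.9] rot [-0.     0.001 -0.003]
```

```bash
python3 -m inch '[{"xyz":[0,0,0.3],"rot":[0,0,0]}]' >/dev/null; python3 chk.py 14.7 && python3 -m inch '[{"xyz":[0,0,0.3],"rot":[0,0,0]}]' >/dev/null && python3 chk.py 14.7 && python3 -m inch '[{"xyz":[0,0,0.3],"rot":[0,0,0]}]' >/dev/null && python3 chk.py 14.7 && python3 -m inch '[{"xyz":[0,0,0.3],"rot":[0,0,0]}]' >/dev/null && python3 chk.py 14.7 && python3 -m inch '[{"xyz":[0,0,0.3],"rot":[0,0,0]}]' >/dev/null && python3 chk.py 14.7 && python3 -m inch '[{"xyz":[0,0,0.3],"rot":[0,0,0]}]' >/dev/null && python3 chk.py 14.7 && python3 -m inch '[{"xyz":[0,0,0.3],"rot":[0,0,0]}]' >/dev/null && python3 chk.py 14.7 && python3 -m inch '[{"xyz":[0,0,0.3],"rot":[0,0,0]}]' >/dev/null && python3 chk.py 14.7; python3 -m inch '[{"xyz":[0,0,-0.3],"rot":[0,0,0]}]'
```

```text
t 6.38 z 125.7 F 7.5 mom [0.18 0.14 0.  ]
t 6.47 z 125.6 F 9.1 mom [ 0.18  0.07 -0.01]
t 6.55 z 125.4 F 8.5 mom [0.4  0.   0.12]
t 6.63 z 125.2 F 9.8 mom [ 0.49 -0.03  0.07]
t 6.72 z 125.0 F 10.2 mom [ 0.61 -0.04  0.08]
t 6.80 z 124.8 F 10.1 mom [ 0.68 -0.05  0.15]
t 6.88 z 124.6 F 9.7 mom [ 0.76 -0.15  0.12]
t 6.97 z 124.4 F 12.2 mom [ 0.82 -0.17  0.19]
t: 7.05
ee_pos: [507.1, -144.5, 124.5]
orientation: [0.224, 3.131, 0.0]
ft_force: [-0.6, 3.5, 4.7]
width: 14.5
grasp_force: 30.0
```

```bash
python3 -m inch '[{"xyz":[0,0,0.5],"rot":[0,0,0]}]' >/dev/null; python3 chk.py 15 && python3 -m inch '[{"xyz":[0,0,0.3],"rot":[0,0,0]}]' >/dev/null && python3 chk.py 15 && python3 -m inch '[{"xyz":[0,0,0.3],"rot":[0,0,0]}]' >/dev/null && python3 chk.py 15 && python3 -m inch '[{"xyz":[0,0,0.3],"rot":[0,0,0]}]' >/dev/null && python3 chk.py 15 && python3 -m inch '[{"xyz":[0,0,0.3],"rot":[0,0,0]}]' >/dev/null && python3 chk.py 15 && python3 -m inch '[{"xyz":[0,0,0.3],"rot":[0,0,0]}]' >/dev/null && python3 chk.py 15 ; python3 -m inch '[{"xyz":[0,0,-1],"rot":[0,0,0]},{"xyz":[0,0,-5],"rot":[0,0,0]},{"xyz":[0,0,-12],"rot":[0,0,0]},{"xyz":[0,0,-16],"rot":[0,0,0]},{"xyz":[0,0,-16],"rot":[0,0,0]},{"xyz":[0,0,-16],"rot":[0,0,0]}]'
python3 - <<'E'
from h import *
im,m=snap('side','s3');i=cv2.imread('pics/s3.png')
cv2.imwrite('pics/m3.png',np.hstack([cv2.resize(i[205:325,265:385],(400,400),interpolation=cv2.INTER_CUBIC),cv2.resize(cv2.imread('pics/side2.png')[205:325,265:385],(400,400),interpolation=cv2.INTER_CUBIC)]))
E
```

```text
t 7.13 z 124.2 F 12.4 mom [ 0.97 -0.23  0.15]
t 7.22 z 123.9 F 12.6 mom [ 0.93 -0.17  0.17]
t 7.30 z 123.7 F 12.7 mom [ 0.88 -0.3   0.21]
t 7.38 z 123.4 F 11.0 mom [ 1.   -0.25  0.18]
t 7.47 z 123.1 F 13.2 mom [ 0.97 -0.17  0.25]
t 7.55 z 122.8 F 12.8 mom [ 0.9  -0.13  0.12]
t: 8.05
ee_pos: [505.9, -144.8, 137.8]
orientation: [0.224, 3.133, -0.0]
ft_force: [-1.0, -0.3, -3.0]
width: 14.7
grasp_force: 30.0
```

View pics/m3.png

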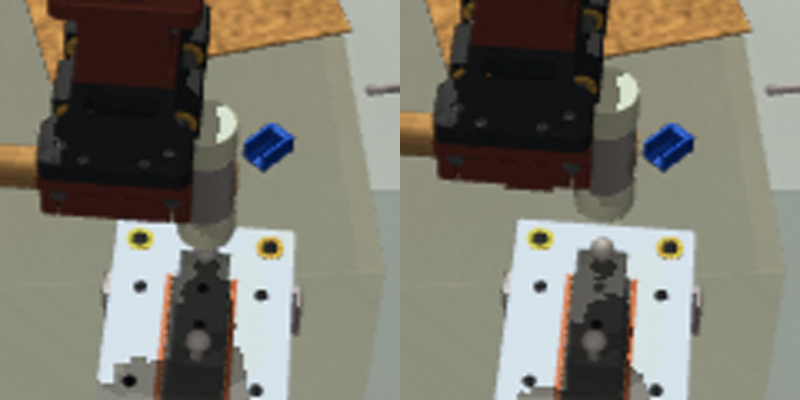

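The left panel (now) shows the head at the same slope as before, (207,235) to (220,120), so it has not slipped in the grip. The R screw is at (197,342) in the crop. Moving over to R.

```bash
python3 go.py 497.2 -205.1 140 172;python3 -m inch '[{"xyz":[0,15,-2],"rot":[0,0,0]},{"xyz":[0,40,-2],"rot":[0,0,0]},{"xyz":[0.2,56,-2],"rot":[0,0,0]},{"xyz":[0.2,61,-1],"rot":[0,0,0]},{"xyz":[0.2,61,0],"rot":[0,0,0]},{"xyz":[0.2,61,0],"rot":[0,0,0]},{"xyz":[0.2,61,0],"rot":[0,0,0]}]' >/dev/null;python3 go.py 497.2 -205.1 140 172
python3 chk.py 3 && python3 -m inch '[{"xyz":[0,0,1.2],"rot":[0,0,0]},{"xyz":[0,0,2.4],"rot":[0,0,0]}]' >/dev/null && python3 chk.py 3 && python3 -m inch '[{"xyz":[0,0,1],"rot":[0,0,0]}]' >/dev/null && python3 chk.py 3 && python3 -m inch '[{"xyz":[0,0,1],"rot":[0,0,0]}]' >/dev/null && python3 chk.py 3 && python3 -m inch '[{"xyz":[0,0,1],"rot":[0,0,0]}]' >/dev/null && python3 chk.py 3 && python3 -m inch '[{"xyz":[0,0,1],"rot":[0,0,0]}]' >/dev/null && python3 chk.py 3 && python3 -m inch '[{"xyz":[0,0,1],"rot":[0,0,0]}]' >/dev/null && python3 chk.py 3 && python3 -m inch '[{"xyz":[0,0,1],"rot":[0,0,0]}]' >/dev/null && python3 chk.py 3; python3 go.py 497.2 -205.1 130 172
```

```text
t 8.1 pos [ 505.8 -144.8  137.5] F [ 0.6 -0.  -3.1] w 14.8
xyz [ -0.1 -60.9  -2.5] rot [-0.     0.    -0.003]
t 8.68 pos [514.1 -84.9 137.2] F [-0.9  0.7 -2.4] w 14.9
xyz [  -0.4 -121.4   -2.7] rot [-0.    -0.    -0.003]
t 8.68 z 137.2 F 0.1 mom [ 0.07  0.06 -0.01]
t 8.85 z 135.0 F 0.3 mom [ 0.07  0.07 -0.04]
t 8.93 z 133.9 F 1.3 mom [ 0.03  0.07 -0.05]
t 9.02 z 132.9 F -0.5 mom [0.02 0.07 0.01]
t 9.10 z 131.9 F 0.2 mom [ 0.02  0.07 -0.04]
t 9.18 z 131.0 F 0.0 mom [ 0.01  0.03 -0.02]
t 9.27 z 130.0 F -0.9 mom [ 0.03  0.09 -0.02]
t 9.35 z 129.0 F -0.4 mom [ 0.06  0.08 -0.06]
t 9.35 pos [514.4 -84.3 129. ] F [ 0.4  1.2 -2.9] w 14.9
xyz [  -0.2 -122.    -1. ] rot [-0.    -0.    -0.003]
```

I typed the wrong sign, so the head is in free space beyond L and nothing was touched. I'll lift and go the right way.

```bash
python3 -m inch '[{"xyz":[0,0,-12],"rot":[0,0,0]},{"xyz":[0,-15,-14],"rot":[0,0,0]},{"xyz":[0,-45,-14],"rot":[0,0,0]},{"xyz":[0,-80,-14],"rot":[0,0,0]},{"xyz":[-0.2,-108,-14],"rot":[0,0,0]},{"xyz":[-0.2,-119,-13],"rot":[0,0,0]},{"xyz":[-0.2,-121.5,-12],"rot":[0,0,0]},{"xyz":[-0.2,-121.5,-10],"rot":[0,0,0]},{"xyz":[-0.2,-121.5,-8],"rot":[0,0,0]},{"xyz":[-0.2,-121.5,-7],"rot":[0,0,0]}]' >/dev/null;python3 go.py 497.2 -205.1 140 172
python3 chk.py 3 && python3 -m inch '[{"xyz":[0,0,1],"rot":[0,0,0]}]' >/dev/null && python3 chk.py 3 && python3 -m inch '[{"xyz":[0,0,1],"rot":[0,0,0]}]' >/dev/null && python3 chk.py 3 && python3 -m inch '[{"xyz":[0,0,1],"rot":[0,0,0]}]' >/dev/null && python3 chk.py 3 && python3 -m inch '[{"xyz":[0,0,1],"rot":[0,0,0]}]' >/dev/null && python3 chk.py 3 && python3 -m inch '[{"xyz":[0,0,1],"rot":[0,0,0]}]' >/dev/null && python3 chk.py 3 && python3 -m inch '[{"xyz":[0,0,1],"rot":[0,0,0]}]' >/dev/null && python3 chk.py 3; python3 go.py 497.2 -205.1 130 172
```

```text
t 10.18 pos [ 497.1 -203.3  135.5] F [-0.8 -0.1 -3.4] w 14.9
xyz [-0.4 -1.8 -4.5] rot [ 0.001 -0.001 -0.002]
t 10.18 z 135.5 F -0.9 mom [ 0.01  0.04 -0.04]
t 10.27 z 134.7 F 0.4 mom [ 0.02  0.07 -0.  ]
t 10.35 z 133.9 F 0.3 mom [ 0.05  0.09 -0.02]
t 10.43 z 133.0 F -0.1 mom [-0.03  0.04 -0.02]
t 10.52 z 132.0 F 0.1 mom [0.02 0.01 0.  ]
t 10.60 z 131.0 F 0.5 mom [0.04 0.04 0.01]
t 10.68 z 130.1 F 5.6 mom [0.07 0.02 0.05]
t 10.68 pos [ 497.4 -204.5  130.1] F [-0.8  0.6  3.1] w 14.8
xyz [ 0.1 -0.6  0.1] rot [-0.     0.    -0.003]
```

```bash
python3 -m inch '[{"xyz":[0,0,0.4],"rot":[0,0,0]}]' >/dev/null; python3 chk.py 15 && python3 -m inch '[{"xyz":[0,0,0.3],"rot":[0,0,0]}]' >/dev/null && python3 chk.py 15 && python3 -m inch '[{"xyz":[0,0,0.3],"rot":[0,0,0]}]' >/dev/null && python3 chk.py 15 && python3 -m inch '[{"xyz":[0,0,0.3],"rot":[0,0,0]}]' >/dev/null && python3 chk.py 15 && python3 -m inch '[{"xyz":[0,0,0.3],"rot":[0,0,0]}]' >/dev/null && python3 chk.py 15 && python3 -m inch '[{"xyz":[0,0,0.3],"rot":[0,0,0]}]' >/dev/null && python3 chk.py 15 && python3 -m inch '[{"xyz":[0,0,0.3],"rot":[0,0,0]}]' >/dev/null && python3 chk.py 15 && python3 -m inch '[{"xyz":[0,0,0.3],"rot":[0,0,0]}]' >/dev/null && python3 chk.py 15 && python3 -m inch '[{"xyz":[0,0,0.3],"rot":[0,0,0]}]' >/dev/null && python3 chk.py 15 && python3 -m inch '[{"xyz":[0,0,0.3],"rot":[0,0,0]}]' >/dev/null && python3 chk.py 15 && python3 -m inch '[{"xyz":[0,0,0.3],"rot":[0,0,0]}]' >/dev/null && python3 chk.py 15 && python3 -m inch '[{"xyz":[0,0,0.3],"rot":[0,0,0]}]' >/dev/null && python3 chk.py 15 && python3 -m inch '[{"xyz":[0,0,0.3],"rot":[0,0,0]}]' >/dev/null && python3 chk.py 15 && python3 -m inch '[{"xyz":[0,0,0.3],"rot":[0,0,0]}]' >/dev/null && python3 chk.py 15 ; python3 -m inch '[{"xyz":[0,0,-1],"rot":[0,0,0]}]'
```

```text
t 10.77 z 130.0 F 6.2 mom [0.21 0.18 0.04]
t 10.85 z 129.9 F 8.5 mom [0.16 0.15 0.03]
t 10.93 z 129.6 F 8.8 mom [ 0.1   0.21 -0.01]
t 11.02 z 129.4 F 10.0 mom [-0.01  0.23  0.01]
t 11.10 z 129.2 F 10.5 mom [-0.1   0.29 -0.03]
t 11.18 z 129.0 F 10.0 mom [-0.15  0.35  0.02]
t 11.27 z 128.7 F 11.1 mom [-0.15  0.34 -0.03]
t 11.35 z 128.5 F 11.3 mom [-0.28  0.4  -0.05]
t 11.43 z 128.2 F 11.8 mom [-0.42  0.42 -0.09]
t 11.52 z 128.1 F 12.9 mom [-0.47  0.5  -0.14]
t 11.60 z 127.8 F 13.5 mom [-0.61  0.61 -0.16]
t 11.68 z 127.7 F 15.3 mom [-0.65  0.67 -0.13]
t: 11.77
ee_pos: [497.6, -205.5, 128.2]
orientation: [0.224, 3.132, -0.002]
ft_force: [-1.4, -1.6, -0.6]
width: 14.5
grasp_force: 30.0
```

```bash
python3 -m inch '[{"xyz":[0,0,-4],"rot":[0,0,0]},{"xyz":[0,12,-5],"rot":[0,0,0]},{"xyz":[0,37,-5],"rot":[0,0,0]},{"xyz":[0,55,-5],"rot":[0,0,0]},{"xyz":[0,61.5,-3],"rot":[0,0,0]},{"xyz":[0,61.5,0],"rot":[0,0,0]},{"xyz":[0,61.5,2],"rot":[0,0,0]},{"xyz":[0,61.5,3],"rot":[0,0,0]},{"xyz":[0,61.5,3],"rot":[0,0,0]}]' >/dev/null;python3 go.py 506 -144.4 123 172
python3 chk.py 3 && python3 -m inch '[{"xyz":[0,0,0.7],"rot":[0,0,0]}]' >/dev/null && python3 chk.py 3 && python3 -m inch '[{"xyz":[0,0,0.7],"rot":[0,0,0]}]' >/dev/null && python3 chk.py 3 && python3 -m inch '[{"xyz":[0,0,0.7],"rot":[0,0,0]}]' >/dev/null && python3 chk.py 3 && python3 -m inch '[{"xyz":[0,0,0.7],"rot":[0,0,0]}]' >/dev/null && python3 chk.py 3 && python3 -m inch '[{"xyz":[0,0,0.7],"rot":[0,0,0]}]' >/dev/null && python3 chk.py 3 && python3 -m inch '[{"xyz":[0,0,0.7],"rot":[0,0,0]}]' >/dev/null && python3 chk.py 3
echo press
python3 -m inch '[{"xyz":[0,0,0.3],"rot":[0,0,0]}]' >/dev/null; python3 chk.py 14.6 && python3 -m inch '[{"xyz":[0,0,0.25],"rot":[0,0,0]}]' >/dev/null && python3 chk.py 14.6 && python3 -m inch '[{"xyz":[0,0,0.25],"rot":[0,0,0]}]' >/dev/null && python3 chk.py 14.6 && python3 -m inch '[{"xyz":[0,0,0.25],"rot":[0,0,0]}]' >/dev/null && python3 chk.py 14.6 && python3 -m inch '[{"xyz":[0,0,0.25],"rot":[0,0,0]}]' >/dev/null && python3 chk.py 14.6 && python3 -m inch '[{"xyz":[0,0,0.25],"rot":[0,0,0]}]' >/dev/null && python3 chk.py 14.6 && python3 -m inch '[{"xyz":[0,0,0.25],"rot":[0,0,0]}]' >/dev/null && python3 chk.py 14.6 && python3 -m inch '[{"xyz":[0,0,0.25],"rot":[0,0,0]}]' >/dev/null && python3 chk.py 14.6 && python3 -m inch '[{"xyz":[0,0,0.25],"rot":[0,0,0]}]' >/dev/null && python3 chk.py 14.6 && python3 -m inch '[{"xyz":[0,0,0.25],"rot":[0,0,0]}]' >/dev/null && python3 chk.py 14.6 && python3 -m inch '[{"xyz":[0,0,0.25],"rot":[0,0,0]}]' >/dev/null && python3 chk.py 14.6 && python3 -m inch '[{"xyz":[0,0,0.25],"rot":[0,0,0]}]' >/dev/null && python3 chk.py 14.6 && python3 -m inch '[{"xyz":[0,0,0.25],"rot":[0,0,0]}]' >/dev/null && python3 chk.py 14.6 && python3 -m inch '[{"xyz":[0,0,0.25],"rot":[0,0,0]}]' >/dev/null && python3 chk.py 14.6 ; python3 -m inch '[{"xyz":[0,0,-1],"rot":[0,0,0]}]'
```

```text
t 12.52 pos [ 505.7 -144.2  123.9] F [-0.   0.5 -2.8] w 14.6
xyz [-0.3 -0.1  0.9] rot [-0.    -0.001 -0.004]
t 12.52 z 123.9 F -0.3 mom [0.02 0.09 0.08]
t 12.60 z 123.6 F -0.3 mom [0.05 0.07 0.04]
t 12.68 z 123.1 F 5.5 mom [-0.03  0.17 -0.03]
press
t 12.77 z 123.0 F 6.1 mom [-0.17  0.25 -0.04]
t 12.85 z 122.8 F 5.4 mom [-0.13  0.35 -0.03]
t 12.93 z 122.7 F 9.1 mom [-0.23  0.4  -0.09]
t 13.02 z 122.5 F 9.4 mom [-0.06  0.37 -0.01]
t 13.10 z 122.3 F 9.3 mom [ 0.03  0.37 -0.01]
t 13.18 z 122.1 F 10.4 mom [0.08 0.38 0.03]
t 13.27 z 121.9 F 10.6 mom [ 0.11  0.33 -0.  ]
t 13.35 z 121.7 F 11.5 mom [ 0.17  0.4  -0.02]
t 13.43 z 121.5 F 11.8 mom [0.28 0.38 0.06]
t 13.52 z 121.3 F 11.3 mom [0.35 0.3  0.06]
t 13.60 z 121.0 F 12.9 mom [0.41 0.42 0.04]
t 13.68 z 120.8 F 14.1 mom [0.44 0.44 0.03]
t 13.77 z 120.6 F 13.9 mom [0.65 0.43 0.12]
t 13.85 z 120.4 F 14.0 mom [0.7  0.39 0.12]
t: 13.93
ee_pos: [506.3, -143.3, 121.0]
orientation: [0.224, 3.133, 0.001]
ft_force: [-0.3, 1.7, -0.1]
width: 14.9
grasp_force: 30.0
```

```bash
python3 -m inch '[{"xyz":[0,0,-6],"rot":[0,0,0]},{"xyz":[0,0,-14],"rot":[0,0,0]},{"xyz":[0,0,-15],"rot":[0,0,0]},{"xyz":[0,0,-15],"rot":[0,0,0]}]'
python3 - <<'E'
from h import *
w,_=snap('wrist','w4');s,m=snap('side','s4')
a=[cv2.imread(f'pics/{n}.png') for n in('wrist2','w4','side0','s3','s4')]
out=[cv2.resize(x,(400,300),interpolation=cv2.INTER_CUBIC) for x in(a[0][0:225,290:490],a[1][0:225,290:490],a[2][270:330,285:365],a[4][270:330,285:365])]
cv2.imwrite('pics/m4.png',np.vstack([np.hstack(out[:2]),np.hstack(out[2:])]))
def tm(A,B,u,v,r=7):
    T=A[v-r:v+r+1,u-r:u+r+1];S=B[v-r-8:v+r+9,u-r-8:u+r+9];c=cv2.matchTemplate(cv2.resize(S,None,fx=8,fy=8,interpolation=2),cv2.resize(T,None,fx=8,fy=8,interpolation=2),5)
    l=cv2.minMaxLoc(c);return (np.array(l[3])/8-8),round(l[1],2)
print(tm(a[2],a[3],323,306),tm(a[2],a[4],323,306), tm(a[2],a[4],306,277))
M=ctrl.camera_model('side');print(proj(M,(532,-210,107)),proj(M,(532,-210,102)))
E
```

```text
t: 14.27
ee_pos: [506.5, -143.9, 136.1]
orientation: [0.224, 3.132, -0.001]
ft_force: [-0.9, -0.8, -2.7]
width: 14.7
grasp_force: 30.0
(array([1.375, 0.875]), 0.78) (array([1.5 , 1.75]), 0.78) (array([-0.125,  0.5  ]), 0.89)
(np.float64(323.192005123417), np.float64(306.48298018029675)) (np.float64(323.12616499516446), np.float64(308.2882920777669))
```

View pics/m4.png

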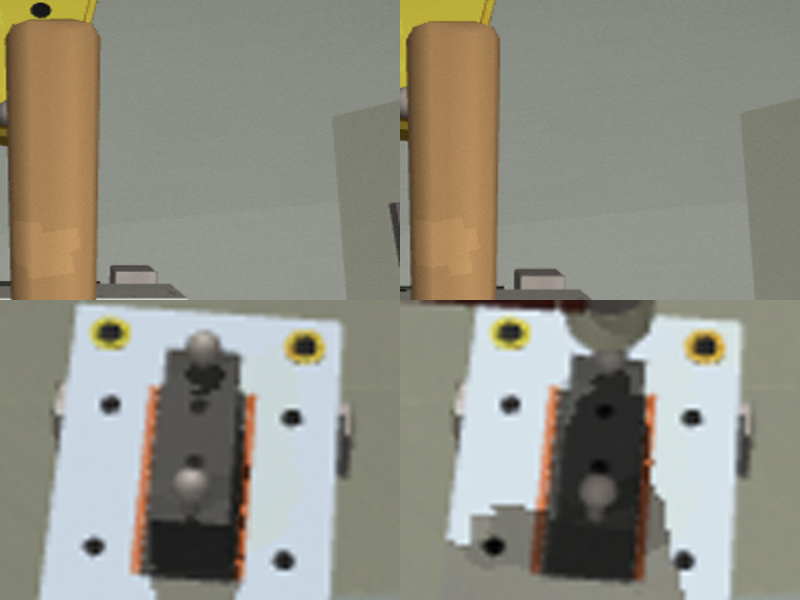

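The handle end sits at the same place in the wrist view (row 20 against 23 in the enlarged crop), so there is no slip. The R screw has gone down in the side view from (190,483) to (198,490), so the insert is moving. Next R.

```bash
python3 -m inch '[{"xyz":[0,-15,0],"rot":[0,0,0]},{"xyz":[0,-40,0],"rot":[0,0,0]},{"xyz":[0,-56,0],"rot":[0,0,0]},{"xyz":[0,-61.5,2],"rot":[0,0,0]},{"xyz":[0,-61.5,4],"rot":[0,0,0]},{"xyz":[0,-61.5,6],"rot":[0,0,0]},{"xyz":[0,-61.5,6.5],"rot":[0,0,0]},{"xyz":[0,-61.5,6.5],"rot":[0,0,0]}]' >/dev/null;python3 go.py 497.2 -205.1 128 172
python3 chk.py 3 && python3 -m inch '[{"xyz":[0,0,0.7],"rot":[0,0,0]}]' >/dev/null && python3 chk.py 3 && python3 -m inch '[{"xyz":[0,0,0.7],"rot":[0,0,0]}]' >/dev/null && python3 chk.py 3 && python3 -m inch '[{"xyz":[0,0,0.7],"rot":[0,0,0]}]' >/dev/null && python3 chk.py 3 && python3 -m inch '[{"xyz":[0,0,0.7],"rot":[0,0,0]}]' >/dev/null && python3 chk.py 3 && python3 -m inch '[{"xyz":[0,0,0.7],"rot":[0,0,0]}]' >/dev/null && python3 chk.py 3 && python3 -m inch '[{"xyz":[0,0,0.7],"rot":[0,0,0]}]' >/dev/null && python3 chk.py 3
echo press
python3 -m inch '[{"xyz":[0,0,0.3],"rot":[0,0,0]}]' >/dev/null; python3 chk.py 14.6 && python3 -m inch '[{"xyz":[0,0,0.3],"rot":[0,0,0]}]' >/dev/null && python3 chk.py 14.6 && python3 -m inch '[{"xyz":[0,0,0.25],"rot":[0,0,0]}]' >/dev/null && python3 chk.py 14.6 && python3 -m inch '[{"xyz":[0,0,0.25],"rot":[0,0,0]}]' >/dev/null && python3 chk.py 14.6 && python3 -m inch '[{"xyz":[0,0,0.25],"rot":[0,0,0]}]' >/dev/null && python3 chk.py 14.6 && python3 -m inch '[{"xyz":[0,0,0.25],"rot":[0,0,0]}]' >/dev/null && python3 chk.py 14.6 && python3 -m inch '[{"xyz":[0,0,0.25],"rot":[0,0,0]}]' >/dev/null && python3 chk.py 14.6 && python3 -m inch '[{"xyz":[0,0,0.25],"rot":[0,0,0]}]' >/dev/null && python3 chk.py 14.6 && python3 -m inch '[{"xyz":[0,0,0.25],"rot":[0,0,0]}]' >/dev/null && python3 chk.py 14.6 && python3 -m inch '[{"xyz":[0,0,0.25],"rot":[0,0,0]}]' >/dev/null && python3 chk.py 14.6 && python3 -m inch '[{"xyz":[0,0,0.25],"rot":[0,0,0]}]' >/dev/null && python3 chk.py 14.6 && python3 -m inch '[{"xyz":[0,0,0.25],"rot":[0,0,0]}]' >/dev/null && python3 chk.py 14.6 && python3 -m inch '[{"xyz":[0,0,0.25],"rot":[0,0,0]}]' >/dev/null && python3 chk.py 14.6 && python3 -m inch '[{"xyz":[0,0,0.25],"rot":[0,0,0]}]' >/dev/null && python3 chk.py 14.6 && python3 -m inch '[{"xyz":[0,0,0.25],"rot":[0,0,0]}]' >/dev/null && python3 chk.py 14.6 && python3 -m inch '[{"xyz":[0,0,0.25],"rot":[0,0,0]}]' >/dev/null && python3 chk.py 14.6 && python3 -m inch '[{"xyz":[0,0,0.25],"rot":[0,0,0]}]' >/dev/null && python3 chk.py 14.6 && python3 -m inch '[{"xyz":[0,0,0.25],"rot":[0,0,0]}]' >/dev/null && python3 chk.py 14.6 ; python3 -m inch '[{"xyz":[0,0,-1],"rot":[0,0,0]}]'
```

```text
t 15.03 pos [ 497.1 -203.7  128.5] F [ 0.1 -0.4 -2.1] w 14.7
xyz [-0.3 -1.4  0.5] rot [ 0.    -0.001 -0.002]
t 15.03 z 128.5 F 0.4 mom [0.07 0.1  0.05]
t 15.12 z 128.2 F 1.1 mom [0.07 0.13 0.01]
t 15.20 z 127.8 F 7.8 mom [0.29 0.28 0.07]
press
t 15.28 z 127.7 F 7.6 mom [0.53 0.32 0.09]
t 15.37 z 127.5 F 8.8 mom [0.36 0.36 0.04]
t 15.45 z 127.4 F 8.1 mom [ 0.34  0.35 -0.  ]
t 15.53 z 127.2 F 9.5 mom [0.28 0.41 0.05]
t 15.62 z 127.0 F 10.3 mom [0.18 0.49 0.07]
t 15.70 z 126.8 F 10.9 mom [ 0.12  0.54 -0.  ]
t 15.78 z 126.6 F 11.9 mom [ 0.11  0.51 -0.03]
t 15.87 z 126.4 F 11.6 mom [0.05 0.52 0.02]
t 15.95 z 126.3 F 12.1 mom [ 0.02  0.61 -0.07]
t 16.03 z 126.1 F 10.8 mom [-0.21  0.65 -0.05]
t 16.12 z 125.8 F 12.0 mom [-0.19  0.75 -0.01]
t 16.20 z 125.6 F 12.9 mom [-0.27  0.72 -0.05]
t 16.28 z 125.4 F 13.0 mom [-0.33  0.78 -0.06]
t 16.37 z 125.2 F 14.2 mom [-0.36  0.76 -0.15]
t 16.45 z 125.0 F 15.7 mom [-0.36  0.84 -0.12]
t: 16.53
ee_pos: [497.5, -205.1, 125.6]
orientation: [0.224, 3.133, -0.002]
ft_force: [-0.7, -1.0, -0.7]
width: 14.9
grasp_force: 30.0
```

```bash
python3 -m inch '[{"xyz":[0,0,-4],"rot":[0,0,0]},{"xyz":[0,12,-5],"rot":[0,0,0]},{"xyz":[0,37,-5],"rot":[0,0,0]},{"xyz":[0,55,-4],"rot":[0,0,0]},{"xyz":[0,61,-2],"rot":[0,0,0]},{"xyz":[0,61,0],"rot":[0,0,0]},{"xyz":[0,61,2],"rot":[0,0,0]},{"xyz":[0,61,3.2],"rot":[0,0,0]},{"xyz":[0,61,3.2],"rot":[0,0,0]}]' >/dev/null;python3 go.py 506 -144.4 121 172
python3 chk.py 3 && python3 -m inch '[{"xyz":[0,0,0.7],"rot":[0,0,0]}]' >/dev/null && python3 chk.py 3 && python3 -m inch '[{"xyz":[0,0,0.7],"rot":[0,0,0]}]' >/dev/null && python3 chk.py 3 && python3 -m inch '[{"xyz":[0,0,0.7],"rot":[0,0,0]}]' >/dev/null && python3 chk.py 3 && python3 -m inch '[{"xyz":[0,0,0.7],"rot":[0,0,0]}]' >/dev/null && python3 chk.py 3 && python3 -m inch '[{"xyz":[0,0,0.7],"rot":[0,0,0]}]' >/dev/null && python3 chk.py 3
echo press
python3 -m inch '[{"xyz":[0,0,0.3],"rot":[0,0,0]}]' >/dev/null; python3 chk.py 14.8 && python3 -m inch '[{"xyz":[0,0,0.3],"rot":[0,0,0]}]' >/dev/null && python3 chk.py 14.8 && python3 -m inch '[{"xyz":[0,0,0.3],"rot":[0,0,0]}]' >/dev/null && python3 chk.py 14.8 && python3 -m inch '[{"xyz":[0,0,0.3],"rot":[0,0,0]}]' >/dev/null && python3 chk.py 14.8 && python3 -m inch '[{"xyz":[0,0,0.25],"rot":[0,0,0]}]' >/dev/null && python3 chk.py 14.8 && python3 -m inch '[{"xyz":[0,0,0.25],"rot":[0,0,0]}]' >/dev/null && python3 chk.py 14.8 && python3 -m inch '[{"xyz":[0,0,0.25],"rot":[0,0,0]}]' >/dev/null && python3 chk.py 14.8 && python3 -m inch '[{"xyz":[0,0,0.25],"rot":[0,0,0]}]' >/dev/null && python3 chk.py 14.8 && python3 -m inch '[{"xyz":[0,0,0.25],"rot":[0,0,0]}]' >/dev/null && python3 chk.py 14.8 && python3 -m inch '[{"xyz":[0,0,0.25],"rot":[0,0,0]}]' >/dev/null && python3 chk.py 14.8 && python3 -m inch '[{"xyz":[0,0,0.25],"rot":[0,0,0]}]' >/dev/null && python3 chk.py 14.8 && python3 -m inch '[{"xyz":[0,0,0.25],"rot":[0,0,0]}]' >/dev/null && python3 chk.py 14.8 && python3 -m inch '[{"xyz":[0,0,0.25],"rot":[0,0,0]}]' >/dev/null && python3 chk.py 14.8 && python3 -m inch '[{"xyz":[0,0,0.25],"rot":[0,0,0]}]' >/dev/null && python3 chk.py 14.8 && python3 -m inch '[{"xyz":[0,0,0.25],"rot":[0,0,0]}]' >/dev/null && python3 chk.py 14.8 && python3 -m inch '[{"xyz":[0,0,0.25],"rot":[0,0,0]}]' >/dev/null && python3 chk.py 14.8 && python3 -m inch '[{"xyz":[0,0,0.25],"rot":[0,0,0]}]' >/dev/null && python3 chk.py 14.8 && python3 -m inch '[{"xyz":[0,0,0.25],"rot":[0,0,0]}]' >/dev/null && python3 chk.py 14.8 && python3 -m inch '[{"xyz":[0,0,0.25],"rot":[0,0,0]}]' >/dev/null && python3 chk.py 14.8 && python3 -m inch '[{"xyz":[0,0,0.25],"rot":[0,0,0]}]' >/dev/null && python3 chk.py 14.8 ; python3 -m inch '[{"xyz":[0,0,-1],"rot":[0,0,0]}]'
```

```text
t 17.28 pos [ 505.8 -144.7  121.1] F [ 0.1 -0.9 -2.1] w 14.8
xyz [-0.2  0.3  0.1] rot [ 0.    -0.    -0.004]
t 17.28 z 121.1 F 0.4 mom [ 0.08  0.11 -0.03]
t 17.37 z 120.7 F 4.2 mom [0.12 0.16 0.04]
press
t 17.45 z 120.6 F 6.0 mom [0.06 0.25 0.01]
t 17.53 z 120.5 F 8.2 mom [-0.06  0.34 -0.04]
t 17.62 z 120.4 F 10.5 mom [-0.05  0.46 -0.05]
t 17.70 z 120.2 F 9.7 mom [-0.01  0.5  -0.01]
t 17.78 z 120.0 F 9.8 mom [0.12 0.42 0.  ]
t 17.87 z 119.8 F 11.4 mom [ 0.18  0.44 -0.02]
t 17.95 z 119.6 F 11.2 mom [0.27 0.51 0.02]
t 18.03 z 119.4 F 11.8 mom [0.28 0.49 0.03]
t 18.12 z 119.2 F 12.1 mom [0.37 0.46 0.08]
t 18.20 z 119.0 F 11.5 mom [0.42 0.43 0.08]
t 18.28 z 118.7 F 11.3 mom [0.53 0.44 0.14]
t 18.37 z 118.5 F 12.0 mom [0.52 0.36 0.11]
t 18.45 z 118.2 F 13.1 mom [0.62 0.46 0.06]
t 18.53 z 118.1 F 14.2 mom [0.7  0.44 0.14]
t 18.62 z 117.9 F 14.4 mom [0.91 0.42 0.2 ]
t 18.70 z 117.7 F 15.1 mom [0.97 0.42 0.15]
t: 18.78
ee_pos: [506.2, -143.9, 118.3]
orientation: [0.224, 3.133, 0.001]
ft_force: [-0.7, 0.3, -0.4]
width: 15.1
grasp_force: 30.0
```

```bash
python3 -m inch '[{"xyz":[0,0,-8],"rot":[0,0,0]},{"xyz":[0,-10,-13],"rot":[0,0,0]},{"xyz":[0,-36,-14],"rot":[0,0,0]},{"xyz":[0,-55,-14],"rot":[0,0,0]},{"xyz":[0,-61,-12],"rot":[0,0,0]},{"xyz":[0,-61.5,-10],"rot":[0,0,0]},{"xyz":[0,-61.5,-8.5],"rot":[0,0,0]},{"xyz":[0,-61.5,-8],"rot":[0,0,0]},{"xyz":[0,-61.5,-8],"rot":[0,0,0]}]' >/dev/null;python3 go.py 497.2 -205.1 125 172
python3 chk.py 3 && python3 -m inch '[{"xyz":[0,0,0.7],"rot":[0,0,0]}]' >/dev/null && python3 chk.py 3 && python3 -m inch '[{"xyz":[0,0,0.7],"rot":[0,0,0]}]' >/dev/null && python3 chk.py 3 && python3 -m inch '[{"xyz":[0,0,0.7],"rot":[0,0,0]}]' >/dev/null && python3 chk.py 3 && python3 -m inch '[{"xyz":[0,0,0.7],"rot":[0,0,0]}]' >/dev/null && python3 chk.py 3 && python3 -m inch '[{"xyz":[0,0,0.7],"rot":[0,0,0]}]' >/dev/null && python3 chk.py 3
echo press
python3 -m inch '[{"xyz":[0,0,0.3],"rot":[0,0,0]}]' >/dev/null; python3 chk.py 14.8 && python3 -m inch '[{"xyz":[0,0,0.3],"rot":[0,0,0]}]' >/dev/null && python3 chk.py 14.8 && python3 -m inch '[{"xyz":[0,0,0.3],"rot":[0,0,0]}]' >/dev/null && python3 chk.py 14.8 && python3 -m inch '[{"xyz":[0,0,0.3],"rot":[0,0,0]}]' >/dev/null && python3 chk.py 14.8 && python3 -m inch '[{"xyz":[0,0,0.3],"rot":[0,0,0]}]' >/dev/null && python3 chk.py 14.8 && python3 -m inch '[{"xyz":[0,0,0.3],"rot":[0,0,0]}]' >/dev/null && python3 chk.py 14.8 && python3 -m inch '[{"xyz":[0,0,0.3],"rot":[0,0,0]}]' >/dev/null && python3 chk.py 14.8 && python3 -m inch '[{"xyz":[0,0,0.3],"rot":[0,0,0]}]' >/dev/null && python3 chk.py 14.8 && python3 -m inch '[{"xyz":[0,0,0.25],"rot":[0,0,0]}]' >/dev/null && python3 chk.py 14.8 && python3 -m inch '[{"xyz":[0,0,0.25],"rot":[0,0,0]}]' >/dev/null && python3 chk.py 14.8 && python3 -m inch '[{"xyz":[0,0,0.25],"rot":[0,0,0]}]' >/dev/null && python3 chk.py 14.8 && python3 -m inch '[{"xyz":[0,0,0.25],"rot":[0,0,0]}]' >/dev/null && python3 chk.py 14.8 && python3 -m inch '[{"xyz":[0,0,0.25],"rot":[0,0,0]}]' >/dev/null && python3 chk.py 14.8 && python3 -m inch '[{"xyz":[0,0,0.25],"rot":[0,0,0]}]' >/dev/null && python3 chk.py 14.8 && python3 -m inch '[{"xyz":[0,0,0.25],"rot":[0,0,0]}]' >/dev/null && python3 chk.py 14.8 && python3 -m inch '[{"xyz":[0,0,0.25],"rot":[0,0,0]}]' >/dev/null && python3 chk.py 14.8 && python3 -m inch '[{"xyz":[0,0,0.25],"rot":[0,0,0]}]' >/dev/null && python3 chk.py 14.8 && python3 -m inch '[{"xyz":[0,0,0.25],"rot":[0,0,0]}]' >/dev/null && python3 chk.py 14.8 && python3 -m inch '[{"xyz":[0,0,0.25],"rot":[0,0,0]}]' >/dev/null && python3 chk.py 14.8 && python3 -m inch '[{"xyz":[0,0,0.25],"rot":[0,0,0]}]' >/dev/null && python3 chk.py 14.8 ; python3 -m inch '[{"xyz":[0,0,-1],"rot":[0,0,0]}]'
```

```text
t 19.53 pos [ 497.2 -204.6  125.5] F [ 0.1 -0.4 -1.4] w 15.1
xyz [-0.1 -0.5  0.5] rot [-0.    -0.    -0.003]
t 19.53 z 125.5 F 1.1 mom [-0.06  0.07 -0.09]
t 19.62 z 125.1 F 7.9 mom [-0.1  0.4  0. ]
press
t 19.70 z 125.0 F 8.5 mom [-0.    0.44 -0.04]
t 19.78 z 124.9 F 10.1 mom [0.07 0.51 0.01]
t 19.87 z 124.7 F 10.8 mom [ 0.02  0.55 -0.04]
t 19.95 z 124.5 F 11.7 mom [-0.04  0.66 -0.06]
t 20.03 z 124.3 F 12.0 mom [-0.18  0.64 -0.04]
t 20.12 z 124.1 F 11.5 mom [-0.21  0.56 -0.14]
t 20.20 z 123.8 F 13.1 mom [-0.32  0.62 -0.03]
t 20.28 z 123.6 F 12.5 mom [-0.44  0.6  -0.09]
t 20.37 z 123.4 F 13.7 mom [-0.4   0.74 -0.12]
t 20.45 z 123.1 F 13.5 mom [-0.48  0.8  -0.12]
t 20.53 z 122.9 F 12.7 mom [-0.57  0.74 -0.11]
t 20.62 z 122.7 F 14.7 mom [-0.63  0.87 -0.15]
t 20.70 z 122.6 F 14.3 mom [-0.78  0.82 -0.08]
t 20.78 z 122.4 F 16.5 mom [-0.68  0.97 -0.17]
t: 20.87
ee_pos: [497.5, -205.4, 122.9]
orientation: [0.223, 3.132, -0.002]
ft_force: [0.1, -1.2, 0.4]
width: 14.7
grasp_force: 30.0
```

```bash
python3 -m inch '[{"xyz":[0,0,-4],"rot":[0,0,0]},{"xyz":[0,12,-5],"rot":[0,0,0]},{"xyz":[0,37,-5],"rot":[0,0,0]},{"xyz":[0,55,-4],"rot":[0,0,0]},{"xyz":[0,61.3,-2],"rot":[0,0,0]},{"xyz":[0,61.3,0],"rot":[0,0,0]},{"xyz":[0,61.3,2],"rot":[0,0,0]},{"xyz":[0,61.3,3.3],"rot":[0,0,0]},{"xyz":[0,61.3,3.3],"rot":[0,0,0]}]' >/dev/null;python3 go.py 506 -144.4 118 172
python3 chk.py 3 && python3 -m inch '[{"xyz":[0,0,0.7],"rot":[0,0,0]}]' >/dev/null && python3 chk.py 3 && python3 -m inch '[{"xyz":[0,0,0.7],"rot":[0,0,0]}]' >/dev/null && python3 chk.py 3 && python3 -m inch '[{"xyz":[0,0,0.7],"rot":[0,0,0]}]' >/dev/null && python3 chk.py 3 && python3 -m inch '[{"xyz":[0,0,0.7],"rot":[0,0,0]}]' >/dev/null && python3 chk.py 3 && python3 -m inch '[{"xyz":[0,0,0.7],"rot":[0,0,0]}]' >/dev/null && python3 chk.py 3
echo press
python3 -m inch '[{"xyz":[0,0,0.3],"rot":[0,0,0]}]' >/dev/null; python3 chk.py 14.8 && python3 -m inch '[{"xyz":[0,0,0.3],"rot":[0,0,0]}]' >/dev/null && python3 chk.py 14.8 && python3 -m inch '[{"xyz":[0,0,0.3],"rot":[0,0,0]}]' >/dev/null && python3 chk.py 14.8 && python3 -m inch '[{"xyz":[0,0,0.3],"rot":[0,0,0]}]' >/dev/null && python3 chk.py 14.8 && python3 -m inch '[{"xyz":[0,0,0.3],"rot":[0,0,0]}]' >/dev/null && python3 chk.py 14.8 && python3 -m inch '[{"xyz":[0,0,0.3],"rot":[0,0,0]}]' >/dev/null && python3 chk.py 14.8 && python3 -m inch '[{"xyz":[0,0,0.3],"rot":[0,0,0]}]' >/dev/null && python3 chk.py 14.8 && python3 -m inch '[{"xyz":[0,0,0.3],"rot":[0,0,0]}]' >/dev/null && python3 chk.py 14.8 && python3 -m inch '[{"xyz":[0,0,0.25],"rot":[0,0,0]}]' >/dev/null && python3 chk.py 14.8 && python3 -m inch '[{"xyz":[0,0,0.25],"rot":[0,0,0]}]' >/dev/null && python3 chk.py 14.8 && python3 -m inch '[{"xyz":[0,0,0.25],"rot":[0,0,0]}]' >/dev/null && python3 chk.py 14.8 && python3 -m inch '[{"xyz":[0,0,0.25],"rot":[0,0,0]}]' >/dev/null && python3 chk.py 14.8 && python3 -m inch '[{"xyz":[0,0,0.25],"rot":[0,0,0]}]' >/dev/null && python3 chk.py 14.8 && python3 -m inch '[{"xyz":[0,0,0.25],"rot":[0,0,0]}]' >/dev/null && python3 chk.py 14.8 && python3 -m inch '[{"xyz":[0,0,0.25],"rot":[0,0,0]}]' >/dev/null && python3 chk.py 14.8 && python3 -m inch '[{"xyz":[0,0,0.25],"rot":[0,0,0]}]' >/dev/null && python3 chk.py 14.8 && python3 -m inch '[{"xyz":[0,0,0.25],"rot":[0,0,0]}]' >/dev/null && python3 chk.py 14.8 && python3 -m inch '[{"xyz":[0,0,0.25],"rot":[0,0,0]}]' >/dev/null && python3 chk.py 14.8 && python3 -m inch '[{"xyz":[0,0,0.25],"rot":[0,0,0]}]' >/dev/null && python3 chk.py 14.8 && python3 -m inch '[{"xyz":[0,0,0.25],"rot":[0,0,0]}]' >/dev/null && python3 chk.py 14.8 ; python3 -m inch '[{"xyz":[0,0,-1],"rot":[0,0,0]}]'
```

```text
t 21.62 pos [ 505.8 -144.8  118.3] F [ 0.4 -0.5 -3. ] w 14.7
xyz [-0.2  0.5  0.3] rot [ 0.    -0.    -0.004]
t 21.62 z 118.3 F -0.5 mom [0.11 0.06 0.05]
t 21.70 z 118.0 F 5.7 mom [0.28 0.21 0.  ]
press
t 21.78 z 117.9 F 5.9 mom [0.16 0.24 0.05]
t 21.87 z 117.8 F 8.3 mom [0.02 0.36 0.02]
t 21.95 z 117.6 F 8.3 mom [0.06 0.37 0.04]
t 22.03 z 117.5 F 11.2 mom [ 0.15  0.46 -0.02]
t 22.12 z 117.2 F 10.0 mom [0.21 0.45 0.07]
t 22.20 z 117.0 F 10.1 mom [0.3  0.45 0.1 ]
t 22.28 z 116.7 F 10.8 mom [0.38 0.4  0.08]
t 22.37 z 116.4 F 11.8 mom [0.38 0.46 0.11]
t 22.45 z 116.2 F 11.7 mom [0.54 0.41 0.07]
t 22.53 z 116.0 F 12.6 mom [0.54 0.44 0.09]
t 22.62 z 115.7 F 12.3 mom [0.56 0.42 0.05]
t 22.70 z 115.5 F 12.9 mom [0.63 0.4  0.09]
t 22.78 z 115.3 F 12.6 mom [0.67 0.43 0.16]
t 22.87 z 115.1 F 13.5 mom [0.85 0.39 0.19]
t 22.95 z 114.9 F 13.7 mom [0.88 0.34 0.14]
t 23.03 z 114.7 F 14.7 mom [1.02 0.41 0.15]
t 23.12 z 114.5 F 16.2 mom [0.97 0.55 0.17]
t: 23.2
ee_pos: [506.1, -144.2, 115.1]
orientation: [0.224, 3.133, 0.001]
ft_force: [-1.3, 0.1, -0.1]
width: 14.8
grasp_force: 30.0
```

```bash
python3 -m inch '[{"xyz":[0,0,-8],"rot":[0,0,0]},{"xyz":[0,-10,-13],"rot":[0,0,0]},{"xyz":[0,-36,-14],"rot":[0,0,0]},{"xyz":[0,-55,-14],"rot":[0,0,0]},{"xyz":[0,-61,-12],"rot":[0,0,0]},{"xyz":[0,-61,-10],"rot":[0,0,0]},{"xyz":[0,-61,-9],"rot":[0,0,0]},{"xyz":[0,-61,-8.7],"rot":[0,0,0]},{"xyz":[0,-61,-8.7],"rot":[0,0,0]}]' >/dev/null;python3 go.py 497.2 -205.1 123 172
python3 chk.py 3 && python3 -m inch '[{"xyz":[0,0,0.7],"rot":[0,0,0]}]' >/dev/null && python3 chk.py 3 && python3 -m inch '[{"xyz":[0,0,0.7],"rot":[0,0,0]}]' >/dev/null && python3 chk.py 3 && python3 -m inch '[{"xyz":[0,0,0.7],"rot":[0,0,0]}]' >/dev/null && python3 chk.py 3 && python3 -m inch '[{"xyz":[0,0,0.7],"rot":[0,0,0]}]' >/dev/null && python3 chk.py 3 && python3 -m inch '[{"xyz":[0,0,0.7],"rot":[0,0,0]}]' >/dev/null && python3 chk.py 3
echo press
python3 -m inch '[{"xyz":[0,0,0.3],"rot":[0,0,0]}]' >/dev/null; python3 chk.py 14.8 && python3 -m inch '[{"xyz":[0,0,0.3],"rot":[0,0,0]}]' >/dev/null && python3 chk.py 14.8 && python3 -m inch '[{"xyz":[0,0,0.3],"rot":[0,0,0]}]' >/dev/null && python3 chk.py 14.8 && python3 -m inch '[{"xyz":[0,0,0.3],"rot":[0,0,0]}]' >/dev/null && python3 chk.py 14.8 && python3 -m inch '[{"xyz":[0,0,0.3],"rot":[0,0,0]}]' >/dev/null && python3 chk.py 14.8 && python3 -m inch '[{"xyz":[0,0,0.3],"rot":[0,0,0]}]' >/dev/null && python3 chk.py 14.8 && python3 -m inch '[{"xyz":[0,0,0.3],"rot":[0,0,0]}]' >/dev/null && python3 chk.py 14.8 && python3 -m inch '[{"xyz":[0,0,0.3],"rot":[0,0,0]}]' >/dev/null && python3 chk.py 14.8 && python3 -m inch '[{"xyz":[0,0,0.3],"rot":[0,0,0]}]' >/dev/null && python3 chk.py 14.8 && python3 -m inch '[{"xyz":[0,0,0.3],"rot":[0,0,0]}]' >/dev/null && python3 chk.py 14.8 && python3 -m inch '[{"xyz":[0,0,0.25],"rot":[0,0,0]}]' >/dev/null && python3 chk.py 14.8 && python3 -m inch '[{"xyz":[0,0,0.25],"rot":[0,0,0]}]' >/dev/null && python3 chk.py 14.8 && python3 -m inch '[{"xyz":[0,0,0.25],"rot":[0,0,0]}]' >/dev/null && python3 chk.py 14.8 && python3 -m inch '[{"xyz":[0,0,0.25],"rot":[0,0,0]}]' >/dev/null && python3 chk.py 14.8 && python3 -m inch '[{"xyz":[0,0,0.25],"rot":[0,0,0]}]' >/dev/null && python3 chk.py 14.8 && python3 -m inch '[{"xyz":[0,0,0.25],"rot":[0,0,0]}]' >/dev/null && python3 chk.py 14.8 && python3 -m inch '[{"xyz":[0,0,0.25],"rot":[0,0,0]}]' >/dev/null && python3 chk.py 14.8 && python3 -m inch '[{"xyz":[0,0,0.25],"rot":[0,0,0]}]' >/dev/null && python3 chk.py 14.8 && python3 -m inch '[{"xyz":[0,0,0.25],"rot":[0,0,0]}]' >/dev/null && python3 chk.py 14.8 && python3 -m inch '[{"xyz":[0,0,0.25],"rot":[0,0,0]}]' >/dev/null && python3 chk.py 14.8 && python3 -m inch '[{"xyz":[0,0,0.25],"rot":[0,0,0]}]' >/dev/null && python3 chk.py 14.8 && python3 -m inch '[{"xyz":[0,0,0.25],"rot":[0,0,0]}]' >/dev/null && python3 chk.py 14.8 ; python3 -m inch '[{"xyz":[0,0,-1],"rot":[0,0,0]}]'
```

```text
t 23.95 pos [ 497.1 -204.1  122.8] F [-0.  -0.4 -2.4] w 15.1
xyz [-0.2 -0.9 -0.2] rot [ 0.    -0.001 -0.003]
t 23.95 z 122.8 F 0.1 mom [-0.02  0.07 -0.01]
t 24.03 z 122.4 F 5.7 mom [ 0.05  0.28 -0.04]
press
t 24.12 z 122.3 F 6.2 mom [0.2  0.3  0.05]
t 24.20 z 122.2 F 9.6 mom [0.33 0.39 0.07]
t 24.28 z 122.0 F 9.6 mom [0.27 0.46 0.03]
t 24.37 z 121.8 F 10.0 mom [0.2  0.51 0.04]
t 24.45 z 121.6 F 9.8 mom [0.04 0.5  0.01]
t 24.53 z 121.3 F 12.3 mom [0.07 0.5  0.04]
t 24.62 z 121.1 F 12.0 mom [-0.05  0.59 -0.08]
t 24.70 z 120.9 F 11.5 mom [-0.1   0.62  0.03]
t 24.78 z 120.6 F 12.8 mom [-0.21  0.67 -0.07]
t 24.87 z 120.4 F 13.9 mom [-0.29  0.72 -0.04]
t 24.95 z 120.1 F 12.6 mom [-0.3   0.69 -0.04]
t 25.03 z 119.9 F 12.8 mom [-0.35  0.78 -0.09]
t 25.12 z 119.7 F 13.9 mom [-0.46  0.74 -0.14]
t 25.20 z 119.5 F 12.6 mom [-0.47  0.79 -0.13]
t 25.28 z 119.3 F 14.0 mom [-0.53  0.82 -0.16]
t 25.37 z 119.0 F 13.2 mom [-0.58  0.75 -0.18]
t 25.45 z 118.8 F 14.7 mom [-0.59  0.86 -0.21]
t 25.53 z 118.6 F 14.9 mom [-0.7   0.88 -0.16]
t: 25.62
ee_pos: [497.5, -205.3, 119.1]
orientation: [0.224, 3.133, -0.002]
ft_force: [-0.6, -0.6, -0.8]
width: 14.9
grasp_force: 30.0
```

```bash
python3 -m inch '[{"xyz":[0,0,-4],"rot":[0,0,0]},{"xyz":[0,12,-5],"rot":[0,0,0]},{"xyz":[0,37,-5],"rot":[0,0,0]},{"xyz":[0,55,-4],"rot":[0,0,0]},{"xyz":[0,61.3,-2],"rot":[0,0,0]},{"xyz":[0,61.3,0],"rot":[0,0,0]},{"xyz":[0,61.3,2],"rot":[0,0,0]},{"xyz":[0,61.3,3.1],"rot":[0,0,0]},{"xyz":[0,61.3,3.1],"rot":[0,0,0]}]' >/dev/null;python3 go.py 506 -144.4 115 172
python3 chk.py 3 && python3 -m inch '[{"xyz":[0,0,0.7],"rot":[0,0,0]}]' >/dev/null && python3 chk.py 3 && python3 -m inch '[{"xyz":[0,0,0.7],"rot":[0,0,0]}]' >/dev/null && python3 chk.py 3 && python3 -m inch '[{"xyz":[0,0,0.7],"rot":[0,0,0]}]' >/dev/null && python3 chk.py 3 && python3 -m inch '[{"xyz":[0,0,0.7],"rot":[0,0,0]}]' >/dev/null && python3 chk.py 3 && python3 -m inch '[{"xyz":[0,0,0.7],"rot":[0,0,0]}]' >/dev/null && python3 chk.py 3
echo press
python3 -m inch '[{"xyz":[0,0,0.3],"rot":[0,0,0]}]' >/dev/null; python3 chk.py 14.8 && python3 -m inch '[{"xyz":[0,0,0.3],"rot":[0,0,0]}]' >/dev/null && python3 chk.py 14.8 && python3 -m inch '[{"xyz":[0,0,0.3],"rot":[0,0,0]}]' >/dev/null && python3 chk.py 14.8 && python3 -m inch '[{"xyz":[0,0,0.3],"rot":[0,0,0]}]' >/dev/null && python3 chk.py 14.8 && python3 -m inch '[{"xyz":[0,0,0.3],"rot":[0,0,0]}]' >/dev/null && python3 chk.py 14.8 && python3 -m inch '[{"xyz":[0,0,0.3],"rot":[0,0,0]}]' >/dev/null && python3 chk.py 14.8 && python3 -m inch '[{"xyz":[0,0,0.3],"rot":[0,0,0]}]' >/dev/null && python3 chk.py 14.8 && python3 -m inch '[{"xyz":[0,0,0.3],"rot":[0,0,0]}]' >/dev/null && python3 chk.py 14.8 && python3 -m inch '[{"xyz":[0,0,0.3],"rot":[0,0,0]}]' >/dev/null && python3 chk.py 14.8 && python3 -m inch '[{"xyz":[0,0,0.3],"rot":[0,0,0]}]' >/dev/null && python3 chk.py 14.8 && python3 -m inch '[{"xyz":[0,0,0.3],"rot":[0,0,0]}]' >/dev/null && python3 chk.py 14.8 && python3 -m inch '[{"xyz":[0,0,0.3],"rot":[0,0,0]}]' >/dev/null && python3 chk.py 14.8 && python3 -m inch '[{"xyz":[0,0,0.25],"rot":[0,0,0]}]' >/dev/null && python3 chk.py 14.8 && python3 -m inch '[{"xyz":[0,0,0.25],"rot":[0,0,0]}]' >/dev/null && python3 chk.py 14.8 && python3 -m inch '[{"xyz":[0,0,0.25],"rot":[0,0,0]}]' >/dev/null && python3 chk.py 14.8 && python3 -m inch '[{"xyz":[0,0,0.25],"rot":[0,0,0]}]' >/dev/null && python3 chk.py 14.8 && python3 -m inch '[{"xyz":[0,0,0.25],"rot":[0,0,0]}]' >/dev/null && python3 chk.py 14.8 && python3 -m inch '[{"xyz":[0,0,0.25],"rot":[0,0,0]}]' >/dev/null && python3 chk.py 14.8 && python3 -m inch '[{"xyz":[0,0,0.25],"rot":[0,0,0]}]' >/dev/null && python3 chk.py 14.8 && python3 -m inch '[{"xyz":[0,0,0.25],"rot":[0,0,0]}]' >/dev/null && python3 chk.py 14.8 && python3 -m inch '[{"xyz":[0,0,0.25],"rot":[0,0,0]}]' >/dev/null && python3 chk.py 14.8 && python3 -m inch '[{"xyz":[0,0,0.25],"rot":[0,0,0]}]' >/dev/null && python3 chk.py 14.8 && python3 -m inch '[{"xyz":[0,0,0.25],"rot":[0,0,0]}]' >/dev/null && python3 chk.py 14.8 && python3 -m inch '[{"xyz":[0,0,0.25],"rot":[0,0,0]}]' >/dev/null && python3 chk.py 14.8 ; python3 -m inch '[{"xyz":[0,0,-1],"rot":[0,0,0]}]'
```

```text
t 26.37 pos [ 505.9 -144.5  115. ] F [-0.7  0.4 -2.2] w 14.8
xyz [-0.1  0.1 -0. ] rot [ 0.    -0.    -0.004]
t 26.37 z 115.0 F 0.3 mom [0.12 0.1  0.01]
t 26.45 z 114.6 F 7.0 mom [0.25 0.18 0.02]
press
t 26.53 z 114.5 F 7.5 mom [0.2  0.31 0.04]
t 26.62 z 114.4 F 9.8 mom [0.17 0.35 0.03]
t 26.70 z 114.2 F 10.9 mom [ 0.22  0.39 -0.02]
t 26.78 z 114.0 F 12.3 mom [0.25 0.38 0.03]
t 26.87 z 113.8 F 10.3 mom [0.3  0.38 0.07]
t 26.95 z 113.5 F 11.4 mom [0.43 0.38 0.02]
t 27.03 z 113.3 F 11.6 mom [0.45 0.45 0.04]
t 27.12 z 113.0 F 12.8 mom [0.57 0.35 0.11]
t 27.20 z 112.7 F 12.1 mom [0.54 0.36 0.08]
t 27.28 z 112.4 F 11.8 mom [0.64 0.36 0.11]
t 27.37 z 112.1 F 11.7 mom [0.67 0.35 0.09]
t 27.45 z 111.9 F 12.0 mom [0.73 0.3  0.05]
t 27.53 z 111.6 F 12.7 mom [0.75 0.32 0.1 ]
t 27.62 z 111.4 F 12.5 mom [0.81 0.3  0.18]
t 27.70 z 111.1 F 13.4 mom [0.93 0.38 0.18]
t 27.78 z 110.9 F 13.5 mom [1.05 0.23 0.14]
t 27.87 z 110.7 F 12.9 mom [1.2  0.23 0.21]
t 27.95 z 110.5 F 13.4 mom [1.33 0.23 0.26]
t 28.03 z 110.3 F 15.0 mom [1.35 0.31 0.23]
t: 28.12
ee_pos: [506.3, -143.9, 110.9]
orientation: [0.224, 3.132, 0.001]
ft_force: [-0.2, 1.0, 0.1]
width: 14.5
grasp_force: 30.0
```

```bash
python3 -m inch '[{"xyz":[0,0,-8],"rot":[0,0,0]},{"xyz":[0,-10,-13],"rot":[0,0,0]},{"xyz":[0,-36,-14],"rot":[0,0,0]},{"xyz":[0,-55,-14],"rot":[0,0,0]},{"xyz":[0,-61,-12],"rot":[0,0,0]},{"xyz":[0,-61.4,-10],"rot":[0,0,0]},{"xyz":[0,-61.4,-9],"rot":[0,0,0]},{"xyz":[0,-61.4,-8.8],"rot":[0,0,0]},{"xyz":[0,-61.4,-8.8],"rot":[0,0,0]}]' >/dev/null;python3 go.py 497.2 -205.1 119 172
python3 chk.py 3 && python3 -m inch '[{"xyz":[0,0,0.7],"rot":[0,0,0]}]' >/dev/null && python3 chk.py 3 && python3 -m inch '[{"xyz":[0,0,0.7],"rot":[0,0,0]}]' >/dev/null && python3 chk.py 3 && python3 -m inch '[{"xyz":[0,0,0.7],"rot":[0,0,0]}]' >/dev/null && python3 chk.py 3 && python3 -m inch '[{"xyz":[0,0,0.7],"rot":[0,0,0]}]' >/dev/null && python3 chk.py 3 && python3 -m inch '[{"xyz":[0,0,0.7],"rot":[0,0,0]}]' >/dev/null && python3 chk.py 3
echo press
python3 -m inch '[{"xyz":[0,0,0.3],"rot":[0,0,0]}]' >/dev/null; python3 chk.py 14.8 && python3 -m inch '[{"xyz":[0,0,0.3],"rot":[0,0,0]}]' >/dev/null && python3 chk.py 14.8 && python3 -m inch '[{"xyz":[0,0,0.3],"rot":[0,0,0]}]' >/dev/null && python3 chk.py 14.8 && python3 -m inch '[{"xyz":[0,0,0.3],"rot":[0,0,0]}]' >/dev/null && python3 chk.py 14.8 && python3 -m inch '[{"xyz":[0,0,0.3],"rot":[0,0,0]}]' >/dev/null && python3 chk.py 14.8 && python3 -m inch '[{"xyz":[0,0,0.3],"rot":[0,0,0]}]' >/dev/null && python3 chk.py 14.8 && python3 -m inch '[{"xyz":[0,0,0.3],"rot":[0,0,0]}]' >/dev/null && python3 chk.py 14.8 && python3 -m inch '[{"xyz":[0,0,0.3],"rot":[0,0,0]}]' >/dev/null && python3 chk.py 14.8 && python3 -m inch '[{"xyz":[0,0,0.3],"rot":[0,0,0]}]' >/dev/null && python3 chk.py 14.8 && python3 -m inch '[{"xyz":[0,0,0.3],"rot":[0,0,0]}]' >/dev/null && python3 chk.py 14.8 && python3 -m inch '[{"xyz":[0,0,0.3],"rot":[0,0,0]}]' >/dev/null && python3 chk.py 14.8 && python3 -m inch '[{"xyz":[0,0,0.3],"rot":[0,0,0]}]' >/dev/null && python3 chk.py 14.8 && python3 -m inch '[{"xyz":[0,0,0.25],"rot":[0,0,0]}]' >/dev/null && python3 chk.py 14.8 && python3 -m inch '[{"xyz":[0,0,0.25],"rot":[0,0,0]}]' >/dev/null && python3 chk.py 14.8 && python3 -m inch '[{"xyz":[0,0,0.25],"rot":[0,0,0]}]' >/dev/null && python3 chk.py 14.8 && python3 -m inch '[{"xyz":[0,0,0.25],"rot":[0,0,0]}]' >/dev/null && python3 chk.py 14.8 && python3 -m inch '[{"xyz":[0,0,0.25],"rot":[0,0,0]}]' >/dev/null && python3 chk.py 14.8 && python3 -m inch '[{"xyz":[0,0,0.25],"rot":[0,0,0]}]' >/dev/null && python3 chk.py 14.8 && python3 -m inch '[{"xyz":[0,0,0.25],"rot":[0,0,0]}]' >/dev/null && python3 chk.py 14.8 && python3 -m inch '[{"xyz":[0,0,0.25],"rot":[0,0,0]}]' >/dev/null && python3 chk.py 14.8 && python3 -m inch '[{"xyz":[0,0,0.25],"rot":[0,0,0]}]' >/dev/null && python3 chk.py 14.8 && python3 -m inch '[{"xyz":[0,0,0.25],"rot":[0,0,0]}]' >/dev/null && python3 chk.py 14.8 && python3 -m inch '[{"xyz":[0,0,0.25],"rot":[0,0,0]}]' >/dev/null && python3 chk.py 14.8 && python3 -m inch '[{"xyz":[0,0,0.25],"rot":[0,0,0]}]' >/dev/null && python3 chk.py 14.8 ; python3 -m inch '[{"xyz":[0,0,-1],"rot":[0,0,0]}]'
```

```text
t 28.87 pos [ 497.2 -204.4  118.9] F [-0.1 -0.5 -2. ] w 15.1
xyz [-0.1 -0.7 -0.1] rot [ 0.    -0.    -0.003]
t 28.87 z 118.9 F 0.5 mom [-0.08  0.04 -0.04]
t 28.95 z 118.5 F 8.3 mom [-0.12  0.26 -0.03]
press
t 29.03 z 118.4 F 8.5 mom [ 0.05  0.34 -0.04]
t 29.12 z 118.3 F 10.1 mom [ 0.01  0.42 -0.04]
t 29.20 z 118.0 F 11.0 mom [0.01 0.48 0.01]
t 29.28 z 117.9 F 11.0 mom [-0.08  0.52 -0.07]
t 29.37 z 117.6 F 11.7 mom [-0.21  0.52 -0.08]
t 29.45 z 117.4 F 12.5 mom [-0.24  0.58 -0.05]
t 29.53 z 117.2 F 12.6 mom [-0.3   0.56 -0.1 ]
t 29.62 z 116.9 F 13.5 mom [-0.37  0.59 -0.07]
t 29.70 z 116.7 F 13.3 mom [-0.43  0.67 -0.1 ]
t 29.78 z 116.4 F 13.5 mom [-0.5   0.7  -0.09]
t 29.87 z 116.1 F 13.8 mom [-0.6   0.68 -0.1 ]
t 29.95 z 115.8 F 12.6 mom [-0.7   0.69 -0.15]
t 30.03 z 115.6 F 12.7 mom [-0.72  0.71 -0.16]
t 30.12 z 115.4 F 13.5 mom [-0.79  0.68 -0.15]
t 30.20 z 115.1 F 12.5 mom [-0.8   0.74 -0.19]
t 30.28 z 114.9 F 11.0 mom [-1.08  0.74 -0.21]
t 30.37 z 114.5 F 9.5 mom [-0.4   0.16 -0.1 ]
t 30.45 z 114.2 F 8.6 mom [-0.64  0.17 -0.11]
t 30.53 z 114.0 F 7.7 mom [-0.81  0.27 -0.14]
t 30.62 z 113.7 F 7.8 mom [-1.01  0.3  -0.19]
t 30.70 z 113.5 F 6.3 mom [-0.68  0.07 -0.15]
t 30.78 z 113.1 F 3.0 mom [-0.37 -0.06 -0.09]
t 30.87 z 112.0 F -0.9 mom [-0.01  0.02  0.02]
t 30.95 z 111.2 F -0.5 mom [0.03 0.06 0.05]
t: 31.03
ee_pos: [496.5, -204.1, 111.9]
orientation: [-0.223, -3.132, -0.001]
ft_force: [-0.2, 1.1, -2.9]
width: 14.9
grasp_force: 30.0
```

```bash
python3 -m inch '[{"xyz":[0,0,-6],"rot":[0,0,0]},{"xyz":[0,12,-8],"rot":[0,0,0]},{"xyz":[0,37,-8],"rot":[0,0,0]},{"xyz":[0,55,-6],"rot":[0,0,0]},{"xyz":[0,60.5,-5],"rot":[0,0,0]},{"xyz":[0,60.5,-3],"rot":[0,0,0]},{"xyz":[0,60.5,-2],"rot":[0,0,0]},{"xyz":[0,60.5,-1],"rot":[0,0,0]},{"xyz":[0,60.5,-0.5],"rot":[0,0,0]}]' >/dev/null;python3 go.py 506 -144.4 111 172
python3 chk.py 3 && python3 -m inch '[{"xyz":[0,0,0.7],"rot":[0,0,0]}]' >/dev/null && python3 chk.py 3 && python3 -m inch '[{"xyz":[0,0,0.7],"rot":[0,0,0]}]' >/dev/null && python3 chk.py 3 && python3 -m inch '[{"xyz":[0,0,0.7],"rot":[0,0,0]}]' >/dev/null && python3 chk.py 3 && python3 -m inch '[{"xyz":[0,0,0.7],"rot":[0,0,0]}]' >/dev/null && python3 chk.py 3 && python3 -m inch '[{"xyz":[0,0,0.7],"rot":[0,0,0]}]' >/dev/null && python3 chk.py 3
echo press
python3 chk.py 14.8 && python3 -m inch '[{"xyz":[0,0,0.3],"rot":[0,0,0]}]' >/dev/null && python3 chk.py 14.8 && python3 -m inch '[{"xyz":[0,0,0.3],"rot":[0,0,0]}]' >/dev/null && python3 chk.py 14.8 && python3 -m inch '[{"xyz":[0,0,0.3],"rot":[0,0,0]}]' >/dev/null && python3 chk.py 14.8 && python3 -m inch '[{"xyz":[0,0,0.3],"rot":[0,0,0]}]' >/dev/null && python3 chk.py 14.8 && python3 -m inch '[{"xyz":[0,0,0.3],"rot":[0,0,0]}]' >/dev/null && python3 chk.py 14.8 && python3 -m inch '[{"xyz":[0,0,0.3],"rot":[0,0,0]}]' >/dev/null && python3 chk.py 14.8 && python3 -m inch '[{"xyz":[0,0,0.3],"rot":[0,0,0]}]' >/dev/null && python3 chk.py 14.8 && python3 -m inch '[{"xyz":[0,0,0.3],"rot":[0,0,0]}]' >/dev/null && python3 chk.py 14.8 && python3 -m inch '[{"xyz":[0,0,0.3],"rot":[0,0,0]}]' >/dev/null && python3 chk.py 14.8 && python3 -m inch '[{"xyz":[0,0,0.3],"rot":[0,0,0]}]' >/dev/null && python3 chk.py 14.8 && python3 -m inch '[{"xyz":[0,0,0.3],"rot":[0,0,0]}]' >/dev/null && python3 chk.py 14.8; python3 -m inch '[{"xyz":[0,0,-1],"rot":[0,0,0]}]'
```

```text
t 31.78 pos [ 505.8 -145.6  113.1] F [ 1.3 -0.9 -2.2] w 15.0
xyz [-0.   1.2  2.1] rot [-0.     0.    -0.004]
t 31.78 z 113.1 F 0.3 mom [0.09 0.02 0.  ]
t 31.87 z 112.4 F -1.4 mom [-0.    0.1  -0.02]
t 31.95 z 111.7 F -0.7 mom [ 0.    0.08 -0.02]
t 32.03 z 111.0 F 0.4 mom [0.06 0.07 0.04]
t 32.12 z 110.3 F -0.4 mom [ 0.06  0.09 -0.03]
t 32.20 z 109.6 F -0.1 mom [0.03 0.07 0.06]
press
t 32.20 z 109.6 F -0.1 mom [0.03 0.07 0.06]
t 32.28 z 109.3 F -0.3 mom [0.01 0.04 0.01]
t 32.37 z 109.0 F -1.0 mom [ 0.07  0.04 -0.  ]
t 32.45 z 108.7 F 0.3 mom [-0.02  0.08 -0.02]
t 32.53 z 108.5 F -0.6 mom [ 0.01  0.07 -0.01]
t 32.62 z 108.2 F 0.7 mom [0.01 0.03 0.01]
t 32.70 z 107.9 F 0.1 mom [ 0.09  0.08 -0.03]
t 32.78 z 107.5 F -0.2 mom [ 0.04  0.07 -0.05]
t 32.87 z 107.2 F -0.5 mom [-0.04  0.08 -0.06]
t 32.95 z 106.9 F -0.1 mom [0.06 0.07 0.02]
t 33.03 z 106.6 F 0.8 mom [-0.    0.09  0.02]
t 33.12 z 106.4 F -0.6 mom [-0.03  0.04 -0.04]
t: 33.2
ee_pos: [505.6, -145.0, 107.2]
orientation: [-0.224, -3.133, -0.0]
ft_force: [-0.1, -0.5, -3.3]
width: 14.6
grasp_force: 30.0
```

```bash
python3 -m inch '[{"xyz":[0,0,-25],"rot":[0,0,0]},{"xyz":[0,10,-60],"rot":[0,0,0]},{"xyz":[0,30,-90],"rot":[0,0,0]},{"xyz":[0,65,-93],"rot":[0,0,0]},{"xyz":[0,100,-93],"rot":[0,0,0]},{"xyz":[0,135,-93],"rot":[0,0,0]},{"xyz":[0,165,-93],"rot":[0,0,0]},{"xyz":[0,180,-93],"rot":[0,0,0]},{"xyz":[0,180,-93],"rot":[0,0,0]},{"xyz":[0,180,-93],"rot":[0,0,0]}]'; python3 go.py 518.9 181 60 200.3
python3 - <<'E'
from h import *
im,m=snap('side','s5');i=cv2.imread('pics/s5.png');w,_=snap('wrist','w5')
cv2.imwrite('pics/m5.png',np.vstack([cv2.resize(i[255:355,265:400],(540,400),interpolation=2)[:, :]]))
M=m
for z in(80,86,92):print(z,proj(M,(540.4,-149.3,z)),proj(M,(531.9,-210,z)))
E
```

```text
t: 34.03
ee_pos: [531.3, 33.7, 200.3]
orientation: [-0.221, -3.134, 0.0]
ft_force: [-0.0, -0.9, -1.4]
width: 14.5
grasp_force: 30.0
t 34.03 pos [531.3  33.7 200.3] F [-0.  -0.9 -1.4] w 14.5
xyz [ 32.9 144.1 140.3] rot [-0.    -0.    -0.495]
80 (np.float64(325.29312787666674), np.float64(286.92138653126733)) (np.float64(322.78276443456105), np.float64(316.0606153484742))
86 (np.float64(325.3774748639365), np.float64(284.78621057552846)) (np.float64(322.8587462930748), np.float64(313.96919613825014))
92 (np.float64(325.46261286380866), np.float64(282.63101077372437)) (np.float64(322.9354737538062), np.float64(311.8572540449096))
```

View pics/m5.png

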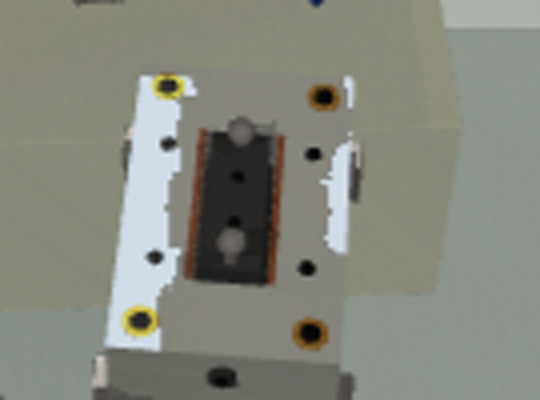

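Screw heads are now at side pixels (325,287.8) and (322.7,315.3). That is 23 mm lower, and both ends match, so the insert is down on the felt. I'll return the mallet.

```bash
python3 -m inch '[{"xyz":[4,16,0],"rot":[0,0,-0.05]},{"xyz":[12,48,0],"rot":[0,0,-0.15]},{"xyz":[20,84,0],"rot":[0,0,-0.27]},{"xyz":[28,118,20],"rot":[0,0,-0.38]},{"xyz":[32,138,50],"rot":[0,0,-0.47]},{"xyz":[33,144,85],"rot":[0,0,-0.495]},{"xyz":[33,144,115],"rot":[0,0,-0.495]},{"xyz":[33,144,135],"rot":[0,0,-0.495]},{"xyz":[33,144,140],"rot":[0,0,-0.495]},{"xyz":[33,144,140],"rot":[0,0,-0.495]},{"xyz":[33,144,140],"rot":[0,0,-0.495]},{"xyz":[33,144,140],"rot":[0,0,-0.495]}]'; python3 go.py 518.9 181 26 200.3
```

```text
t: 35.13
ee_pos: [520.7, 180.1, 61.9]
orientation: [-0.548, 3.091, 0.001]
ft_force: [0.2, -1.0, -2.5]
width: 14.8
grasp_force: 30.0
t 35.13 pos [520.7 180.1  61.9] F [ 0.2 -1.  -2.5] w 14.8
xyz [ 1.4  1.4 35.9] rot [-0.     0.003 -0.003]
```

```bash
python3 -m inch '[{"xyz":[0,0,8],"rot":[0,0,0]},{"xyz":[0,0,18],"rot":[0,0,0]},{"xyz":[0,0,26],"rot":[0,0,0]},{"xyz":[0,0,31],"rot":[0,0,0]},{"xyz":[0,0,33],"rot":[0,0,0]},{"xyz":[0,0,34],"rot":[0,0,0]},{"xyz":[0,0,34.5],"rot":[0,0,0]}]' >/dev/null; python3 chk.py 2 && python3 -m inch '[{"xyz":[0,0,0.5],"rot":[0,0,0]}]' >/dev/null && python3 chk.py 2 && python3 -m inch '[{"xyz":[0,0,0.5],"rot":[0,0,0]}]' >/dev/null && python3 chk.py 2 && python3 -m inch '[{"xyz":[0,0,0.5],"rot":[0,0,0]}]' >/dev/null && python3 chk.py 2 && python3 -m inch '[{"xyz":[0,0,0.5],"rot":[0,0,0]}]' >/dev/null && python3 chk.py 2 && python3 -m inch '[{"xyz":[0,0,0.5],"rot":[0,0,0]}]' >/dev/null && python3 chk.py 2 && python3 -m inch '[{"xyz":[0,0,0.5],"rot":[0,0,0]}]' >/dev/null && python3 chk.py 2
```

```text
t 35.72 z 25.6 F -0.8 mom [ 0.01  0.1  -0.01]
t 35.80 z 25.4 F -0.2 mom [-0.    0.07  0.02]
t 35.88 z 25.1 F 0.5 mom [0.05 0.07 0.02]
t 35.97 z 24.6 F -0.3 mom [ 0.1   0.1  -0.01]
t 36.05 z 24.2 F 8.9 mom [-0.03  0.37 -0.06]
```

Contact. I'll ease 0.3 mm, open, then retreat straight up.

```bash
python3 -m inch '[{"xyz":[0,0,-0.3],"rot":[0,0,0]},{"xyz":[0,0,-0.3],"rot":[0,0,0]}]' > /dev/null; python3 -m inch '[{"xyz":[0,0,0],"rot":[0,0,0]},{"xyz":[0,0,0],"rot":[0,0,0]},{"xyz":[0,0,0],"rot":[0,0,0]},{"xyz":[0,0,0],"rot":[0,0,0]},{"xyz":[0,0,0],"rot":[0,0,0]},{"xyz":[0,0,0],"rot":[0,0,0]},{"xyz":[0,0,0],"rot":[0,0,0]},{"xyz":[0,0,0],"rot":[0,0,0]},{"xyz":[0,0,0],"rot":[0,0,0]}]' 90; python3 -m inch '[{"xyz":[0,0,-6],"rot":[0,0,0]},{"xyz":[0,0,-20],"rot":[0,0,0]},{"xyz":[0,0,-45],"rot":[0,0,0]},{"xyz":[0,0,-80],"rot":[0,0,0]},{"xyz":[0,0,-115],"rot":[0,0,0]},{"xyz":[0,0,-150],"rot":[0,0,0]},{"xyz":[0,0,-170],"rot":[0,0,0]},{"xyz":[0,0,-170],"rot":[0,0,0]},{"xyz":[0,0,-170],"rot":[0,0,0]},{"xyz":[0,0,-170],"rot":[0,0,0]}]'; python3 -c "
from h import *
snap('side','s6');snap('top','t6')
i=cv2.imread('pics/s6.png')[130:370,240:560];cv2.imwrite('pics/m6.png',cv2.resize(i,(800,600),interpolation=2))"
```

```text
t: 36.97
ee_pos: [519.3, 180.4, 24.2]
orientation: [0.55, -3.093, 0.0]
ft_force: [-0.9, 0.8, -1.0]
width: 56.8
grasp_force: 0.0
t: 37.8
ee_pos: [518.5, 180.1, 193.4]
orientation: [0.55, -3.092, 0.0]
ft_force: [0.2, -0.3, -0.8]
width: 57.0
grasp_force: 0.0
```

View pics/m6.png

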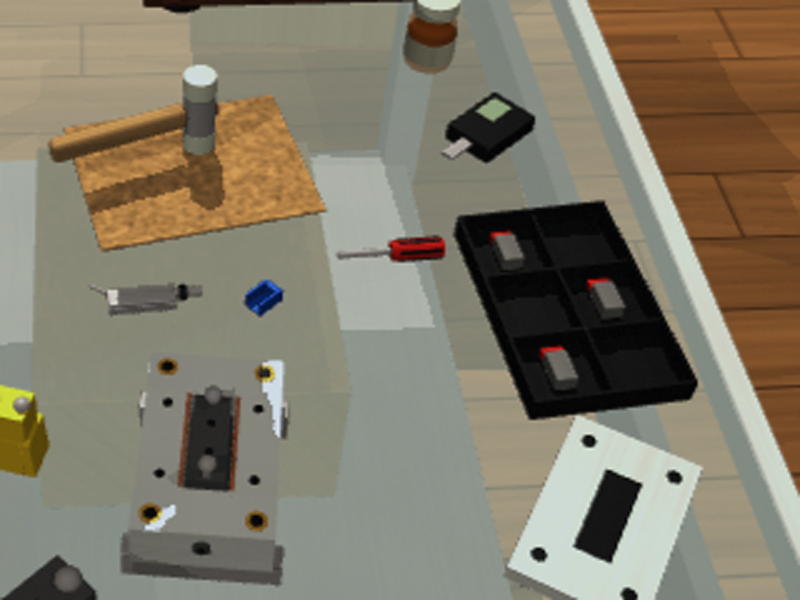

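The mallet stands upright on the mat at crop (200,110). The insert is down in the frame at (208,430). The headshell (150,297), guard (264,297) and driver (400,250) have not moved. Handing in.

```bash
python3 -c "
from workcell import ctrl
print(ctrl.close_job())"
```

```text
the job is handed in; nothing more can be done
None
```

I worked the insert free with alternating taps and it dropped onto the felt; the mallet stands released on the cork mat, the headshell, guard and driver are where they were, and the job was handed in at about 38 s (no verdict was returned).

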